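# Pack the baby's lunch box under the shelf lamp

## Task

Switch on the shelf lamp by pushing up the left half of the rocker switch under the shelf's front lip, then press the lunch box's thumb latch so that the lid springs open, and set every snack pot on the counter upright and fully down into the pocket of its own shape and size. When all are in, snap the lid shut, and then switch the lamp off again with the right half of the rocker. Leave the glass bowl and the two spoons where they are.

Things in the scene. Friction and masses are not known exactly. Their poses are not given: they have to be found in the camera images.
- pot_round_big: big round snack pot: cylinder 62 mm across, 40 mm tall, rigid closed steel pot with a grey silicone cap, 50 to 200 g. Origin: centre of its underside; z up through the cap. May be absent (then None).
- pot_square_big: big square snack pot: 54 x 54 mm, 40 mm tall, rigid closed steel pot with a grey silicone cap, 50 to 200 g. Origin: centre of its underside; z up through the cap. May be absent (then None).
- pot_round_small: small round snack pot: cylinder 42 mm across, 40 mm tall, rigid closed steel pot with a grey silicone cap, 50 to 200 g. Origin: centre of its underside; z up through the cap. May be absent (then None).
- pot_oblong: oblong snack pot: 58 (its x) x 40 (its y) mm, 40 mm tall, rigid closed steel pot with a grey silicone cap, 50 to 200 g. Origin: centre of its underside; z up through the cap. May be absent (then None).
- pot_square_small: small square snack pot: 40 x 40 mm, 40 mm tall, rigid closed steel pot with a grey silicone cap, 50 to 200 g. Origin: centre of its underside; z up through the cap. May be absent (then None).
- lunch_box: lilac plastic lunch box, fixed to the counter, 158 (x) x 232 (y) mm, rim 40 mm above the counter, walls 4 mm; 66 mm high when shut. Origin: centre of its underside; x points from the latch (front) to the hinge (back), y left, z up. A white insert inside has its top at 32 mm and the floors of its 12 mm deep pockets at 20 mm above the counter; a seated pot stands 20 mm above the rim.
- nest_round_big (a point): round pocket 66 mm across (near row, robot's right) in the insert, for the pot of the same name. Point: centre of the pocket floor, where the pot's origin comes to lie. Axes as the lunch box.
- nest_square_big (a point): square pocket 58 x 58 mm (near row, left) in the insert, for the pot of the same name. Point: centre of the pocket floor, where the pot's origin comes to lie. Axes as the lunch box.
- nest_round_small (a point): round pocket 46 mm across (far row, right) in the insert, for the pot of the same name. Point: centre of the pocket floor, where the pot's origin comes to lie. Axes as the lunch box.
- nest_oblong (a point): oblong pocket 62 (box x) x 44 (box y) mm (far row, middle) in the insert, for the pot of the same name. Point: centre of the pocket floor, where the pot's origin comes to lie. Axes as the lunch box.
- nest_square_small (a point): square pocket 44 x 44 mm (far row, left) in the insert, for the pot of the same name. Point: centre of the pocket floor, where the pot's origin comes to lie. Axes as the lunch box.
- lid (a joint): lid angle in rad: 0 shut and latched, 1.75 fully open (leaning a little back past upright). A spring throws it open when unlatched and holds it open; pushing it shut takes 1 to 3 N near its front edge, and about 5 to 10 N, downward near the front edge, over the last 10 mm to snap it under the latch. It then stays shut.
- lid_hinge (a point): middle of the lid's hinge line, which runs along the box's y at the back of the rim, 79 mm behind the box centre, 40 mm above the counter. Its frame turns with the lid: x lies in the lid's rim plane from the front edge to the hinge, z points out of the lid's outside face.
- lid_front (a point): middle of the front edge of the lid's flat outside (top) face, on the lid: 158 mm from the hinge along the lid's -x and 26 mm along the lid's z. Frame as lid_hinge. The lid is a shell 26 mm deep, 158 x 232 mm.
- latch_top (a point): centre of the top of the thumb latch button (24 x 42 mm) in the middle of the box's front, 41 mm above the counter; the lid's front is 8 mm behind the button. Pressed straight down: 2 N starts it, 4 N takes it to its stop at 6 mm; from about 3.5 mm the lid is freed and springs up (it may rest against the gripper until that moves away). Springs back.
- shelf: small wooden shelf, fixed to the counter, 150 deep (x) x 280 wide (y) mm; board 235 to 250 mm up, jars at its back up to 325 mm, side panels, open below. Origin: on the counter under its centre; x points from its front lip to its back, y left. An aluminium lip along the front edge reaches down to 222 mm; a 72 mm wide aluminium clip over its middle marks where the lamp switch sits underneath.
- lip_edge (a point): middle of the lower front edge of the shelf's lip: 79 mm before the shelf's origin, 222 mm above the counter. Axes as the shelf.
- rocker (a joint): lamp rocker switch: 0 rad off, 0.30 rad on; stays where it is left, turns with about 0.05 N m. White, 24 deep x 64 wide x 7 mm, faces down, pivots about the shelf's x axis in its middle. Pushing its left half (shelf +y) up from below switches on, the right half off. Its front edge is 14 mm behind the lip's front face, its underside about 23 mm below the lip's lower edge.
- switch_on_end (a point): point on the underside of the rocker's left half, 28 mm from the pivot line, 12 mm behind the rocker's front edge. Pushed up: on. Rises 8 mm from off to on. Moves with the rocker. Free room below, down to the glass bowl, is about 140 mm.
- switch_off_end (a point): the same on the right half. Pushed up: off.
- glass_bowl: glass baby bowl, 110 mm across, 48 mm high, standing under the shelf: leave alone. Origin: centre of its underside.
- bamboo_spoon: bamboo spoon, 150 mm long, lying on the counter in front of the shelf: leave alone. Origin under its middle, x along it.
- teaspoon: steel teaspoon, 130 mm long, lying near the bamboo spoon: leave alone. Origin under its middle, x along it.
Not all that is in view belongs to the job. Leave any green look-alike of the pot_round_small alone.

How it is judged (in metres and radians):
On the way, in this order (a step that is already met when the one before it is completed fails the run):
1. the lamp is switched on (rocker past 0.24 rad) (value of joint rocker above 0.24 rad), for 0.2 s.
2. the lid has sprung open (past 1.3 rad) (value of joint lid above 1.3 rad), for 0.2 s.
3. every pot stands in its own pocket, with the lamp on (horizontal distance between pot_round_big and nest_round_big below 0.006 m and z of pot_round_big in the frame of nest_round_big below 0.004 m and angle between each of pot_round_big, pot_square_big, pot_round_small, pot_oblong, pot_square_small's own z axis and vertical below 0.12 rad and horizontal distance between pot_square_big and nest_square_big below 0.006 m and z of pot_square_big in the frame of nest_square_big below 0.004 m and horizontal distance between pot_round_small and nest_round_small below 0.006 m and z of pot_round_small in the frame of nest_round_small below 0.004 m and horizontal distance between pot_oblong and nest_oblong below 0.006 m and z of pot_oblong in the frame of nest_oblong below 0.004 m and horizontal distance between pot_square_small and nest_square_small below 0.006 m and z of pot_square_small in the frame of nest_square_small below 0.004 m and value of joint rocker above 0.24 rad), for 0.3 s.
4. the lid is snapped shut (value of joint lid below 0.02 rad), for 0.3 s.
5. the lamp is switched off (value of joint rocker below 0.06 rad), for 0.2 s.
At the end, for the whole second after the job is handed in: Every pot present stands in the pocket of its own shape and size (within 6 mm sideways, within 4 mm of the pocket floor, tilted under 0.12 rad), the lid is shut and latched (under 0.02 rad), and the lamp rocker is off (under 0.06 rad) (horizontal distance between pot_round_big and nest_round_big below 0.006 m and z of pot_round_big in the frame of nest_round_big below 0.004 m and angle between each of pot_round_big, pot_square_big, pot_round_small, pot_oblong, pot_square_small's own z axis and vertical below 0.12 rad and horizontal distance between pot_square_big and nest_square_big below 0.006 m and z of pot_square_big in the frame of nest_square_big below 0.004 m and horizontal distance between pot_round_small and nest_round_small below 0.006 m and z of pot_round_small in the frame of nest_round_small below 0.004 m and horizontal distance between pot_oblong and nest_oblong below 0.006 m and z of pot_oblong in the frame of nest_oblong below 0.004 m and horizontal distance between pot_square_small and nest_square_small below 0.006 m and z of pot_square_small in the frame of nest_square_small below 0.004 m and value of joint lid below 0.02 rad and value of joint rocker below 0.06 rad and velocity of joint lid below 0.05 rad/s); the robot touches nothing.
It fails at once if the glass bowl is moved more than 3 cm (distance of glass_bowl from where it was at the start of the episode above 0.03 m).
It fails at once if the bamboo spoon is moved more than 3 cm (distance of bamboo_spoon from where it was at the start of the episode above 0.03 m).
It fails at once if the teaspoon is moved more than 3 cm (distance of teaspoon from where it was at the start of the episode above 0.03 m).
Of pot_round_big, pot_square_big, pot_round_small, pot_oblong, pot_square_small only 3 to 5 are there at a start; the rules pass over those that are not, and their reading is None.
At some moment in a run one of pot_round_big, pot_square_big, pot_round_small, pot_oblong, pot_square_small may be knocked a few centimetres aside while the robot is not near it.
Once in a run the grip may slacken for a moment while it holds something.
It also fails if it takes over 210 s, if anything falls off the work surface, if the arm or the gripper's body presses on something with over 40 N, if the wrist force passes 120 N, or if a joint passes its speed limit or range.

## Robot

A 6-joint arm with a two-finger parallel gripper is mounted at the origin on the work surface. World frame = base frame: x ahead of the robot, y to its left, z up, the work surface at z = 0. Lengths are in m, angles in degrees, forces in N, time in s.
With the tool pointing down it reaches from about 0.375 to 0.975 m from the base axis. Payload 3.8 kg.
Tool frame: the origin (TCP) lies at the very end of the fingers, on their centre line; the grasp point (between the pads) lies 19 mm behind it; z points along the fingers, y is the direction in which the jaws open and shut (so a half turn about z gives the same grasp; the last joint's range is limited). The gripper opens to 88 mm and grips with 3 to 60 N. Pads are 18 mm wide; open, the fingers measure 123 mm over their backs; the gripper's body (75 mm by 187 mm) begins 45 mm behind the grasp point.
Start: joints at [-74.078, 15.12, 91.902, -0, 72.978, -2.114], TCP at [0.209, -0.642, 0.239] pointing down, gripper open.
Joint ranges: [-150.88, 150.88], [-54.13, 125.18], [17.81, 147.31], [-75.09, 255.09], [0, 152.58], [-146.25, 146.25]. Speed limits (degrees/s): [147.25, 147.25, 180, 180, 180, 180].

## Interface

Orientations are given as a 3x3 rotation matrix whose columns are the frame's x, y, z axes.
In Python, from workcell import sense, grab_frame, get_calibration, job_done gives the robot as it stands.
- The arm moves only by the tool drive_tool, never from a script. Its argument "steps" is text: rows parted by semicolons, each of 7 numbers parted by spaces: the turn, a rotation vector about the world's x, y, z in rad, then the shift along the world's x, y, z in cm, then the finger opening in cm, from 0 to 8.81. A call has exactly 5 rows; each row is the pose to reach, as a shift and turn from the pose commanded when the call began; what a row does not reach only later rows make up. A row lasts 1/8 s, in which the tool goes at most 62.5 mm and 10.7 degrees, less where a joint would pass 70% of its speed; a pose out of reach is approached as far as the arm can. A call with a gripper value outside its range is refused whole. The fingers move at their own pace and stop on an object; the grip force is fixed at half the most. Time passes only in rows, so rows that repeat a pose let the fingers close, or fill a call up. It gives the time, the measured TCP pose, the force and the opening at its end, in the units of the state.
- sense(): the state, without advancing time (a new reading comes with each control period).
- grab_frame(name): name is "scene" or "top"; returns (picture, depth): 480x640x3 uint8, red, green, blue; 480x640 float32, m along the optical axis (not along the pixel's ray), 0 where there is no reading.
- get_calibration(name): a dict with "intrinsics" (3x3 intrinsics, pixels), "rvec" (rotation vector, rad) and "tvec" (3), from world to camera coordinates, as OpenCV has them. Camera axes: x right, y down, z forward; pixel columns grow to the right and rows downward; lengths in m; the calibration is good to about 2 mm. A picture is of the moment at which its call begins. get_calibration takes no time and is no camera call.
- job_done(): hands the job in, once; it reports no verdict.
The state is a dict: "time_s": time; "joint_pos": joint angles; "qd": joint speeds; "joint_torque": joint torques, N m; "ee_pos": TCP position; "eef_rot": TCP orientation; "wrist_force": force on the tool from outside, world axes, zero at the start; "torque": the same for the moment, N m; "gripper_width": opening from 0.0 (shut) to 1.0 (fully open).
Only numpy, scipy, OpenCV 4.12 (cv2) and the standard library are available. Lean on these libraries where they do the work, as an engineer would, in place of code of your own. Each camera call takes 0.05 s, during which the arm holds its last target.

## Working session

There is one attempt and no reset: what is moved stays moved. The work goes in short steps, Python scripts to look and compute and a tool call to move; the robot and the scene stay as the last step left them, time stands still between calls to the robot, and variables do not carry over. Pictures are saved under pics/ and viewed, and the job is handed in when it is done.

Besides the shell and the picture viewer there is one more tool, called after ">>>" by a JSON object that holds its "fn" and its "kwargs", one argument or row to a line. drive_tool: Moves the arm, as the interface text tells. Its arguments: {"type":"object","properties":{"steps":{"type":"string"}},"required":["steps"]}

```bash
ls; mkdir -p pics
cat > h.py <<'E'
import numpy as np, cv2
from workcell import sense, grab_frame, get_calibration, job_done
def cam(n):
    c=get_calibration(n); K=np.array(c["intrinsics"]);R=cv2.Rodrigues(np.array(c["rvec"],float))[0];t=np.array(c["tvec"],float).ravel()
    return K,R,t
def cloud(n,d):
    K,R,t=cam(n); v,u=np.mgrid[0:480,0:640]
    p=np.stack([(u-K[0,2])/K[0,0]*d,(v-K[1,2])/K[1,1]*d,d],-1)
    return (p-t)@R   # R^T(p-t)
def snap(n,tag):
    im,d=grab_frame(n); cv2.imwrite(f"pics/{tag}.png",im[:,:,::-1]); np.save(f"pics/{tag}.npy",d); return im,d,cloud(n,d)
def st():
    s=sense(); print({k:(np.round(v,4).tolist() if k!='time_s' else v) for k,v in s.items() if k in('time_s','ee_pos','eef_rot','wrist_force','gripper_width','joint_pos')})
E
python3 - <<'E'
from h import *
for n in("scene","top"):
    im,d,P=snap(n,n+"0"); K,R,t=cam(n); print(n,K.round(1).tolist(),(-R.T@t).round(3), R.round(2).tolist())
st()
E
```

```text
pics
scene [[540.9, 0.0, 313.6], [0.0, 540.9, 240.3], [0.0, 0.0, 1.0]] [ 1.32  -0.505  1.001] [[0.53, 0.85, -0.01], [0.58, -0.37, -0.73], [-0.62, 0.38, -0.68]]
top [[466.1, 0.0, 318.7], [0.0, 466.1, 236.6], [0.0, 0.0, 1.0]] [ 0.381 -0.016  1.345] [[-0.02, -1.0, -0.02], [-0.99, 0.03, -0.12], [0.12, 0.01, -0.99]]
{'time_s': 0.1, 'joint_pos': [-74.0775, 15.1642, 91.973, -0.0, 72.9773, -2.1135], 'ee_pos': [0.2088, -0.6412, 0.2375], 'eef_rot': [[0.9509, 0.3096, -0.0005], [0.3096, -0.9509, 0.0019], [0.0001, -0.002, -1.0]], 'wrist_force': [0.5813, 0.4825, 0.2205], 'gripper_width': 1.0009}
```

View pics/top0.png

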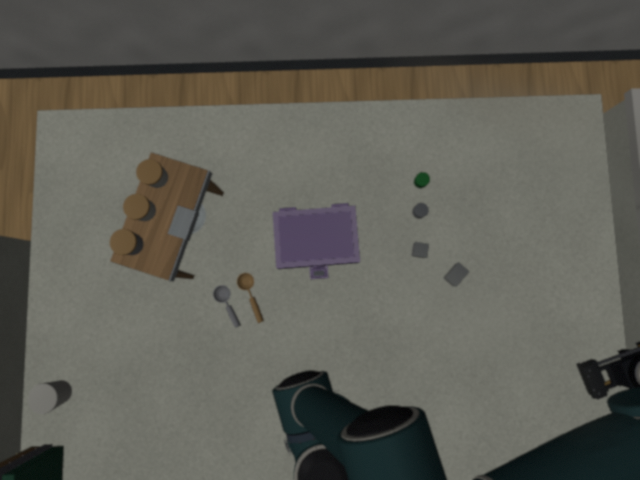

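View pics/scene0.png

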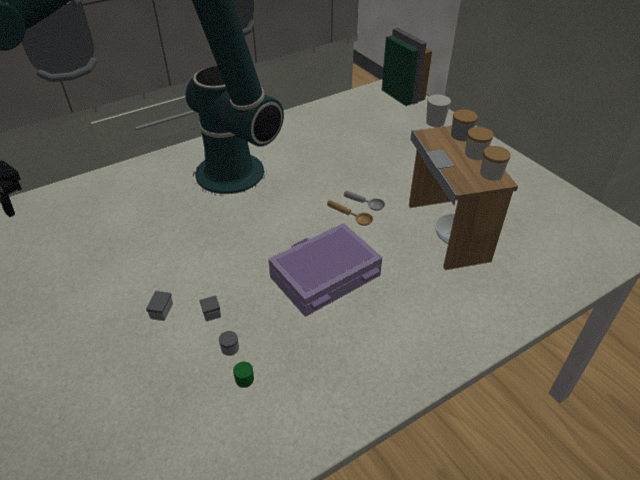

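The top view shows the lunch box at (317,238), the shelf at (160,215) with its lip facing the box, and three grey pots at (420,210), (420,250) and (456,274). The green decoy is at (422,180) and the spoons are at (230,305) and (250,298). Next I measure these.

Run:
```python
from h import *
out=[]
for n in("top","scene"):
    im=cv2.imread(f"pics/{n}0.png"); d=np.load(f"pics/{n}0.npy"); P=cloud(n,d)
    z=P[...,2]; ok=d>0
    m=(ok&(z>0.015)&(z<0.4)&(P[...,0]>0.25)&(P[...,0]<0.95)&(np.abs(P[...,1])<0.75)).astype(np.uint8)
    k,l,s,c=cv2.connectedComponentsWithStats(m)
    print(n)
    for i in range(1,k):
        if s[i,4]<60: continue
        q=P[l==i]; zt=np.percentile(q[:,2],95); top=q[q[:,2]>zt-0.008]
        r=cv2.minAreaRect((top[:,:2]*1000).astype(np.float32))
        print(s[i],'zt',zt.round(3),'ctr',np.round(r[0],1),'size',np.round(r[1],1),'ang',round(r[2],1))
    # table check
    mm=ok&(np.abs(P[...,0]-0.6)<.2)&(np.abs(P[...,1]+.1)<.3)&(np.abs(z)<.01); print('table z',np.median(z[mm]))
im=cv2.imread("pics/top0.png")
a=cv2.resize(im[140:300,380:500],None,fx=3.3,fy=3.3,interpolation=cv2.INTER_CUBIC)
b=cv2.resize(im[140:300,90:220],None,fx=3.0,fy=3.3,interpolation=cv2.INTER_CUBIC)
cv2.imwrite("pics/c0.png",np.hstack([b,a])*1)
```

```text
top
[ 109  152  114  129 8543] zt 0.311 ctr [584.9 411.4] size [ 62.3 229. ] ang 70.2
[414 172  16  16 190] zt 0.044 ctr [ 696.1 -298.4] size [38.2 40.1] ang 43.4
[ 272  203   88   76 5162] zt 0.072 ctr [535.   9.] size [158.2 231.8] ang 3.1
[412 203  17  15 187] zt 0.045 ctr [ 606.  -290.3] size [40.3 38.6] ang 86.8
[412 242  17  16 225] zt 0.045 ctr [ 493.2 -283.1] size [40.2 39.9] ang 80.5
[444 262  25  25 338] zt 0.044 ctr [ 421.6 -381.1] size [39.8 59.3] ang 47.6
[249 297  15  26 147] zt 0.023 ctr [336.6 183.3] size [74.  18.9] ang 19.4
[226 304  14  24 123] zt 0.023 ctr [322.9 250.5] size [68.2 17.4] ang 26.7
table z 0.00037841255486669004
scene
[  409   110   109   157 10646] zt 0.31 ctr [584.7 410.6] size [ 61.2 230.5] ang 70.5
[344 191  21  10  91] zt 0.024 ctr [323.9 246.9] size [67.2 24.1] ang 24.6
[327 200  24  13 104] zt 0.023 ctr [337.4 180.7] size [76.2 19.1] ang 20.5
[ 268  223  114   91 5975] zt 0.071 ctr [534.    9.3] size [163.  235.8] ang 3.3
[146 291  26  27 496] zt 0.043 ctr [ 421.9 -381.6] size [42.7 62.3] ang 50.6
[200 296  21  23 340] zt 0.044 ctr [ 494.1 -284.1] size [39.5 43.6] ang 78.9
[219 331  20  22 347] zt 0.043 ctr [ 606.8 -290.4] size [41.4 40.5] ang 37.1
[233 361  20  24 382] zt 0.043 ctr [ 695.9 -298. ] size [40.5 41.9] ang 35.6
table z 0.0008140469852911435
```

View pics/c0.png

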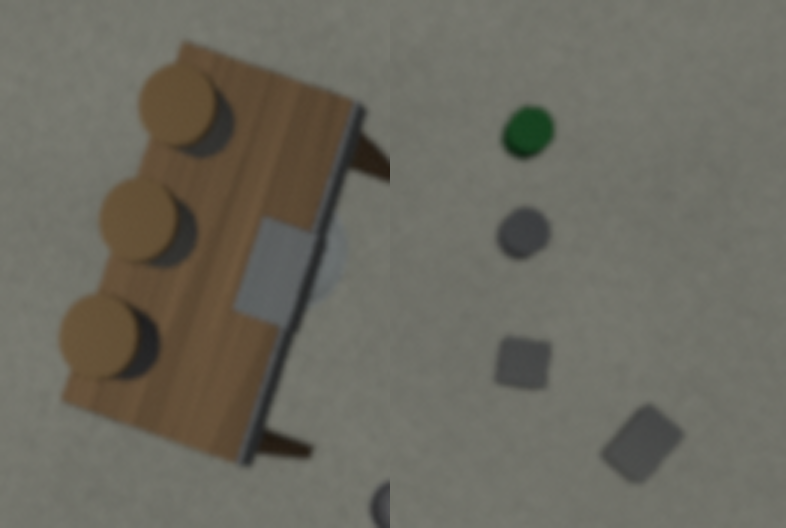

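Present are the small round, small square and oblong pots, all for the far row. Next I need the exact shelf pose.

Run:
```python
from h import *
for n in("top","scene"):
    im=cv2.imread(f"pics/{n}0.png"); d=np.load(f"pics/{n}0.npy"); P=cloud(n,d)
    x,y,z=P[...,0],P[...,1],P[...,2]
    m=(d>0)&(z>0.24)&(z<0.268)&(x>.38)&(x<.8)&(y>.25)&(y<.6)
    q=P[m]; r=cv2.minAreaRect((q[:,:2]*1000).astype(np.float32)); print(n,m.sum(),np.median(q[:,2]),r, cv2.boxPoints(r).round(0).tolist())
    if 1:
        hsv=cv2.cvtColor(im,cv2.COLOR_BGR2HSV); c=m&(hsv[...,1]<60)
        k,l,s,cc=cv2.connectedComponentsWithStats(c.astype(np.uint8)); i=1+np.argmax(s[1:,4]); q=P[l==i]
        print('clip',s[i],cv2.minAreaRect((q[:,:2]*1000).astype(np.float32)),np.median(q[:,2]))
        b=(d>0)&(z>0.03)&(z<0.07)&(x>.45)&(x<.8)&(y>.22)&(y<.5); print('bowl',P[b].min(0),P[b].max(0),b.sum()) 
im=cv2.imread("pics/scene0.png")
cv2.imwrite("pics/c1.png",cv2.resize(im[100:280,390:540],None,fx=4,fy=3.3,interpolation=cv2.INTER_CUBIC))
```

```text
top 5938 0.2501079578068899 ((572.5005493164062, 374.56256103515625), (157.6681671142578, 280.5545654296875), 70.50218963623047) [[414.0, 347.0], [678.0, 253.0], [731.0, 402.0], [467.0, 496.0]]
clip [168 170  43 111 941] ((554.67333984375, 323.7274475097656), (50.57351303100586, 279.5090026855469), 71.5233383178711) 0.2514798102410076
bowl [0.45167083 0.27673758 0.03006104] [0.68102949 0.39741906 0.06938667] 114
scene 3725 0.2511840227689904 ((571.3663940429688, 374.6993408203125), (160.1142578125, 288.3856201171875), 71.96505737304688) [[409.0, 343.0], [684.0, 254.0], [733.0, 406.0], [459.0, 495.0]]
clip [411 130  46  70 690] ((554.943359375, 324.072021484375), (52.10581970214844, 281.9957275390625), 69.64884948730469) 0.25218515416864373
bowl [0.45012778 0.27546523 0.03001397] [0.72336219 0.4606464  0.06996739] 982
```

View pics/c1.png

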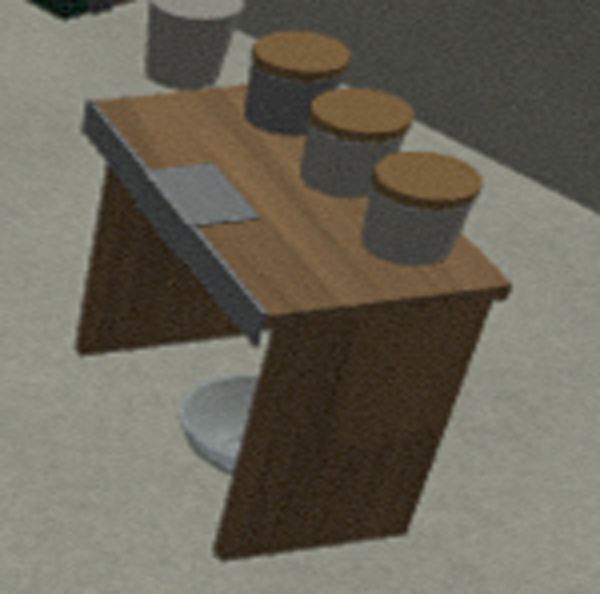

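>>> {"fn": "drive_tool", "kwargs": {
  "steps": "0 0 0.09 2 5.6 1.5 0; 0 0 0.18 4 11.2 3 0; 0 0 0.27 6 16.8 4.5 0; 0 0 0.36 8 22.4 6 0; 0 0 0.45 10 28 7.5 0"
}}

```text
time_s: 0.72
ee_pos: [0.3091, -0.3598, 0.3137]
eef_rot: [[0.72, 0.694, -0.0], [0.694, -0.72, 0.001], [0.0, -0.0, -1.0]]
wrist_force: [1.0, -0.1, 0.3]
gripper_width: 0.458
```

>>> {"fn": "drive_tool", "kwargs": {
  "steps": "0 0 0.09 2.5 5.6 1 0; 0 0 0.18 5 11.2 2 0; 0 0 0.27 7.5 16.8 3 0; 0 0 0.36 10 22.4 4 0; 0 0 0.465 12.5 28 5 0"
}}

```text
time_s: 1.35
ee_pos: [0.4342, -0.0799, 0.3639]
eef_rot: [[0.331, 0.943, 0.0], [0.943, -0.331, -0.0], [-0.0, 0.0, -1.0]]
wrist_force: [0.7, -0.3, -0.3]
gripper_width: 0.004
```

```bash
python3 -c "
from h import *
st()"
```

```text
{'time_s': 1.35, 'joint_pos': [-13.6505, -13.9936, 108.3578, -0.008, 85.6157, 5.7026], 'ee_pos': [0.4342, -0.0799, 0.3639], 'eef_rot': [[0.3314, 0.9435, 0.0003], [0.9435, -0.3314, -0.0002], [-0.0001, 0.0004, -1.0]], 'wrist_force': [0.6744, -0.3184, -0.2917], 'gripper_width': 0.0038}
```

>>> {"fn": "drive_tool", "kwargs": {
  "steps": "0.094 -0.033 0 0.6 1.5 0.3 0; 0.188 -0.066 0 1.2 3 0.6 0; 0.283 -0.1 0 1.8 4.5 0.9 0; 0.377 -0.133 0 2.4 6 1.2 0; 0.471 -0.166 0 3 8 1.5 0"
}}

```text
time_s: 1.98
ee_pos: [0.4641, -0.0015, 0.3786]
eef_rot: [[0.294, 0.942, 0.16], [0.826, -0.335, 0.454], [0.481, -0.001, -0.876]]
wrist_force: [-0.0, 0.4, -0.6]
gripper_width: 0.001
```

```bash
python3 -c "
from h import *
st()"
```

```text
{'time_s': 1.975, 'joint_pos': [-24.1046, -14.0222, 111.1556, 28.7528, 85.9984, -7.3877], 'ee_pos': [0.4641, -0.0015, 0.3786], 'eef_rot': [[0.2938, 0.9424, 0.16], [0.8257, -0.3346, 0.4541], [0.4815, -0.0013, -0.8765]], 'wrist_force': [-0.0252, 0.3776, -0.6351], 'gripper_width': 0.0011}
```

>>> {"fn": "drive_tool", "kwargs": {
  "steps": "0.094 -0.033 0 0.3 2.5 -1 0; 0.188 -0.066 0 0.6 5 -2 0; 0.283 -0.1 0 0.9 7.5 -3 0; 0.377 -0.133 0 1.2 10 -4 0; 0.471 -0.166 0 1.5 12.5 -5 0"
}}

```text
time_s: 2.6
ee_pos: [0.4789, 0.1237, 0.3282]
eef_rot: [[0.182, 0.942, 0.281], [0.508, -0.334, 0.794], [0.842, -0.002, -0.539]]
wrist_force: [0.7, 0.5, -0.2]
gripper_width: 0.006
```

>>> {"fn": "drive_tool", "kwargs": {
  "steps": "0.107 -0.038 0 0.4 2.6 -2 0; 0.214 -0.076 0 0.8 5.2 -4 0; 0.321 -0.113 0 1.2 7.8 -6 0; 0.428 -0.151 0 1.6 10.4 -8 0; 0.537 -0.189 0 1.9 12.9 -10 0"
}}

```text
time_s: 3.22
ee_pos: [0.4984, 0.2525, 0.2283]
eef_rot: [[0.001, 0.943, 0.334], [-0.0, -0.334, 0.943], [1.0, -0.001, 0.0]]
wrist_force: [1.0, 0.6, 0.0]
gripper_width: 0.008
```

```bash
python3 -c "
from h import *
st()
snap('top','top1');snap('scene','scene1')"
```

```text
{'time_s': 3.225, 'joint_pos': [-13.7125, 17.0692, 137.7497, 95.2542, 87.543, -64.8744], 'ee_pos': [0.4984, 0.2525, 0.2283], 'eef_rot': [[0.0009, 0.9426, 0.334], [-0.0005, -0.334, 0.9426], [1.0, -0.001, 0.0001]], 'wrist_force': [0.9823, 0.5905, 0.014], 'gripper_width': 0.0083}
```

View pics/scene1.png

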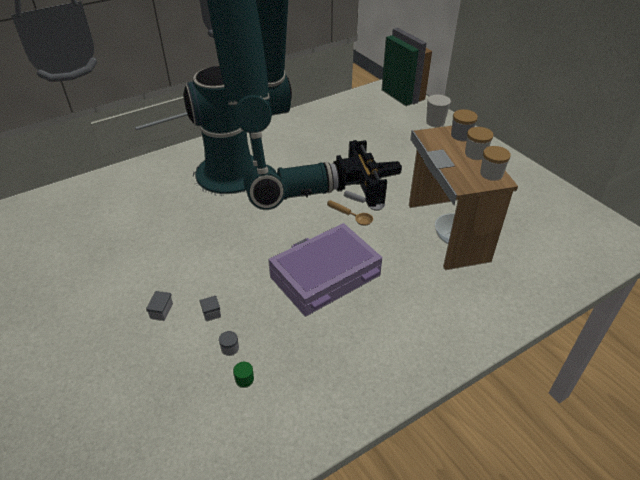

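The tool is horizontal and points at the shelf; in the scene view the fingertips are near (395,168). Next I lower it.

>>> {"fn": "drive_tool", "kwargs": {
  "steps": "0 0 0 0 0 -1.5 0; 0 0 0 0 0 -3 0; 0 0 0 0 0 -4.5 0; 0 0 0 0 0 -6.3 0; 0 0 0 0 0 -6.3 0"
}}

```text
time_s: 3.95
ee_pos: [0.4986, 0.2516, 0.1668]
eef_rot: [[0.002, 0.943, 0.332], [0.003, -0.332, 0.943], [1.0, -0.001, -0.003]]
wrist_force: [0.3, -0.2, -0.3]
gripper_width: 0.001
```

```bash
python3 -c "
from h import *
st()
"
```

```text
{'time_s': 3.95, 'joint_pos': [-13.8438, 26.4447, 136.6914, 95.2624, 88.2005, -73.1492], 'ee_pos': [0.4986, 0.2516, 0.1668], 'eef_rot': [[0.0021, 0.9432, 0.3322], [0.0029, -0.3322, 0.9432], [1.0, -0.001, -0.0035]], 'wrist_force': [0.2613, -0.2206, -0.2637], 'gripper_width': 0.0011}
```

>>> {"fn": "drive_tool", "kwargs": {
  "steps": "0 0 0 0.7 2.2 0 0; 0 0 0 1.4 4.5 0 0; 0 0 0 2.1 6.7 0 0; 0 0 0 2.8 9.1 0 0; 0 0 0 2.8 9.1 0.3 0"
}}

```text
time_s: 4.58
ee_pos: [0.5262, 0.3442, 0.1712]
eef_rot: [[-0.0, 0.944, 0.33], [0.001, -0.33, 0.944], [1.0, 0.001, -0.001]]
wrist_force: [-0.2, -0.4, -0.9]
gripper_width: 0.003
```

>>> {"fn": "drive_tool", "kwargs": {
  "steps": "0 0 0 0 0 0.3 0; 0 0 0 0 0 0.6 0; 0 0 0 0 0 0.9 0; 0 0 0 0 0 1.2 0; 0 0 0 0 0 1.2 0"
}}

```text
time_s: 5.2
ee_pos: [0.5261, 0.3429, 0.1809]
eef_rot: [[0.003, 0.943, 0.333], [0.002, -0.333, 0.943], [1.0, -0.002, -0.003]]
wrist_force: [-0.2, -0.3, -0.9]
gripper_width: 0.004
```

>>> {"fn": "drive_tool", "kwargs": {
  "steps": "0 0 0 0 0 0.1 0; 0 0 0 0 0 0.2 0; 0 0 0 0 0 0.3 0; 0 0 0 0 0 0.4 0; 0 0 0 0 0 0.4 0"
}}

```text
time_s: 5.82
ee_pos: [0.526, 0.3432, 0.1848]
eef_rot: [[0.003, 0.943, 0.332], [0.002, -0.332, 0.943], [1.0, -0.002, -0.003]]
wrist_force: [-0.0, 0.3, -1.4]
gripper_width: 0.003
```

>>> {"fn": "drive_tool", "kwargs": {
  "steps": "0 0 0 0 0 0.1 0; 0 0 0 0 0 0.2 0; 0 0 0 0 0 0.3 0; 0 0 0 0 0 0.4 0; 0 0 0 0 0 0.4 0"
}}

```text
time_s: 6.45
ee_pos: [0.5255, 0.3433, 0.1885]
eef_rot: [[0.004, 0.943, 0.332], [0.002, -0.332, 0.943], [1.0, -0.003, -0.003]]
wrist_force: [-2.7, 1.4, -3.5]
gripper_width: 0.005
```

>>> {"fn": "drive_tool", "kwargs": {
  "steps": "0 0 0 0 0 0.1 0; 0 0 0 0 0 0.2 0; 0 0 0 0 0 0.3 0; 0 0 0 0 0 0.3 0; 0 0 0 0 0 0.3 0"
}}

```text
time_s: 7.08
ee_pos: [0.5257, 0.3433, 0.1916]
eef_rot: [[0.003, 0.943, 0.332], [0.002, -0.332, 0.943], [1.0, -0.003, -0.003]]
wrist_force: [-3.8, 0.9, -3.2]
gripper_width: 0.005
```

>>> {"fn": "drive_tool", "kwargs": {
  "steps": "0 0 0 0 0 0.1 0; 0 0 0 0 0 0.2 0; 0 0 0 0 0 0.2 0; 0 0 0 0 0 0.2 0; 0 0 0 0 0 0.2 0"
}}

```text
time_s: 7.7
ee_pos: [0.5256, 0.3432, 0.1921]
eef_rot: [[0.006, 0.943, 0.333], [0.004, -0.333, 0.943], [1.0, -0.004, -0.006]]
wrist_force: [-1.4, 3.5, -16.1]
gripper_width: 0.0
```

```bash
python3 -c "
from h import *
im,d,P=snap('scene','scene2')
cv2.imwrite('pics/c2.png',cv2.resize(im[100:280,340:540,::-1],None,fx=3.3,fy=3.3,interpolation=cv2.INTER_CUBIC))
"
```

```text
(no output)
```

View pics/c2.png

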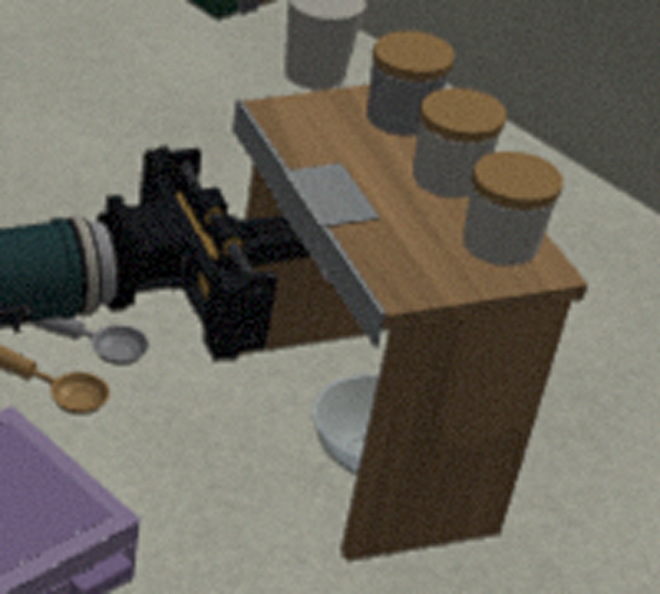

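The force jumped to 16 N at a hard stop after about 8 mm of travel, so the rocker is on. Retracting.

>>> {"fn": "drive_tool", "kwargs": {
  "steps": "0 0 0 0 0 -0.8 0; 0 0 0 0 0 -2.2 0; 0 0 0 -1 -3 -2.2 0; 0 0 0 -2.5 -7 -2.2 0; 0 0 0 -3.5 -10 -2.2 0"
}}

```text
time_s: 8.38
ee_pos: [0.4925, 0.2414, 0.1736]
eef_rot: [[-0.002, 0.943, 0.334], [-0.002, -0.334, 0.943], [1.0, 0.001, 0.002]]
wrist_force: [0.6, -0.1, -0.4]
gripper_width: 0.006
```

```bash
python3 -c "
from h import *
st()
im,d,P=snap('scene','scene3')
cv2.imwrite('pics/c3.png',cv2.resize(im[100:280,340:540,::-1],None,fx=3.3,fy=3.3,interpolation=cv2.INTER_CUBIC))
"
```

```text
{'time_s': 8.375, 'joint_pos': [-15.5203, 25.4428, 137.3404, 93.8499, 88.9295, -72.8779], 'ee_pos': [0.4925, 0.2414, 0.1736], 'eef_rot': [[-0.0016, 0.9426, 0.334], [-0.0016, -0.334, 0.9426], [1.0, 0.001, 0.002]], 'wrist_force': [0.5987, -0.0543, -0.3798], 'gripper_width': 0.0062}
```

View pics/c3.png

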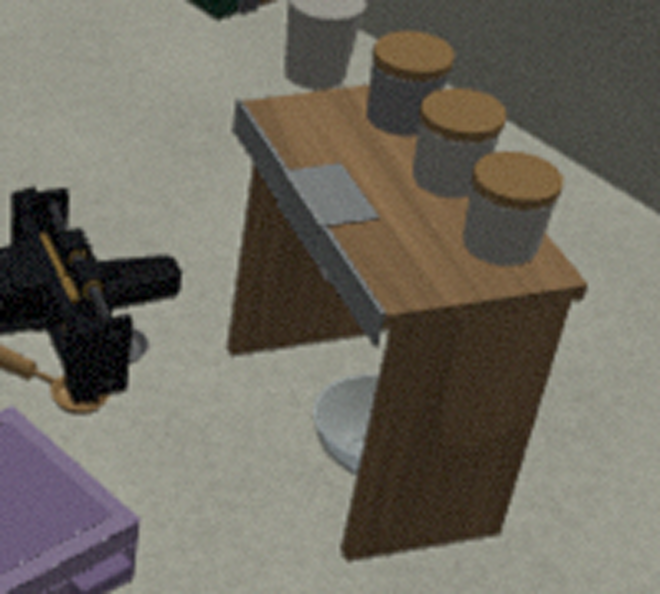

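>>> {"fn": "drive_tool", "kwargs": {
  "steps": "-0.107 0.038 0 -0.2 -2 2 0; -0.214 0.076 0 -0.4 -4.5 4.5 0; -0.321 0.113 0 -0.6 -7 7 0; -0.428 0.151 0 -0.8 -9.5 9.5 0; -0.537 0.189 0 -1 -12 12 0"
}}

```text
time_s: 9.05
ee_pos: [0.4812, 0.1226, 0.2949]
eef_rot: [[0.18, 0.943, 0.28], [0.511, -0.333, 0.793], [0.841, 0.001, -0.542]]
wrist_force: [1.0, 0.4, -0.3]
gripper_width: 0.008
```

>>> {"fn": "drive_tool", "kwargs": {
  "steps": "-0.107 0.038 0 -0.6 -1.5 1 0; -0.214 0.076 0 -1.2 -3 2 0; -0.321 0.113 0 -1.8 -4.5 3 0; -0.428 0.151 0 -2.4 -6 4 0; -0.537 0.189 0 -3 -8 5 0"
}}

```text
time_s: 9.68
ee_pos: [0.4505, 0.0436, 0.344]
eef_rot: [[0.303, 0.943, 0.137], [0.858, -0.332, 0.392], [0.416, -0.001, -0.909]]
wrist_force: [-0.0, 0.2, -0.5]
gripper_width: 0.004
```

>>> {"fn": "drive_tool", "kwargs": {
  "steps": "-0.094 0.033 0 -0.3 0.6 0 0; -0.188 0.066 0 -0.6 1.2 0 0; -0.283 0.1 0 -0.9 1.8 0 0; -0.377 0.133 0 -1.2 2.4 0 0; -0.465 0.164 0 -1.5 3 0 0"
}}

```text
time_s: 10.3
ee_pos: [0.4353, 0.0744, 0.3431]
eef_rot: [[0.333, 0.943, -0.024], [0.941, -0.333, -0.06], [-0.065, -0.002, -0.998]]
wrist_force: [-0.6, -0.2, -0.7]
gripper_width: 0.006
```

Run:
```python
from h import *
st()
for n in("top","scene"):
    d=np.load(f"pics/{n}0.npy"); P=cloud(n,d)
    a=np.radians(3.1); c=np.array([.535,.009]); r=P[...,:2]-c
    bx=r[...,0]*np.cos(a)+r[...,1]*np.sin(a); by=-r[...,0]*np.sin(a)+r[...,1]*np.cos(a)
    m=(d>0)&(bx<-.079)&(bx>-.14)&(np.abs(by)<.05)&(P[...,2]>0.025)
    for z0,z1 in((.025,.037),(.037,.05),(.05,.08)):
        k=m&(P[...,2]>z0)&(P[...,2]<z1); print(n,z0,k.sum(), bx[k].min().round(4) if k.any() else 0,bx[k].max().round(4) if k.any() else 0,by[k].min().round(4) if k.any() else 0,by[k].max().round(4)if k.any() else 0)
```

```text
{'time_s': 10.3, 'joint_pos': [8.9444, -12.323, 109.2171, -3.2197, 84.9895, 28.7534], 'ee_pos': [0.4353, 0.0744, 0.3431], 'eef_rot': [[0.3326, 0.9428, -0.0236], [0.9408, -0.3335, -0.0604], [-0.0648, -0.0021, -0.9979]], 'wrist_force': [-0.5594, -0.182, -0.6668], 'gripper_width': 0.0065}
top 0.025 88 -0.1148 -0.08 -0.0256 0.0258
top 0.037 122 -0.1137 -0.0791 -0.0425 0.0277
top 0.05 9 -0.0829 -0.0791 -0.0312 0.0134
scene 0.025 8 -0.1175 -0.1081 -0.0246 0.0254
scene 0.037 35 -0.112 -0.1013 -0.0242 0.02
scene 0.05 11 -0.0825 -0.0793 -0.0489 0.0228
```

```bash
cat >> h.py <<'E'
def down(yaz):  # tool down, y axis azimuth deg
    a=np.radians(yaz); y=np.array([np.cos(a),np.sin(a),0]); z=np.array([0,0,-1.]); return np.column_stack([np.cross(y,z),y,z])
def plan(R,p):
    s=sense(); R0=np.array(s['eef_rot']); v=cv2.Rodrigues(R@R0.T)[0].ravel(); dp=(np.array(p)-s['ee_pos'])*100
    print('rot',v.round(3).tolist(),'|',round(float(np.linalg.norm(v)),3),'shift',dp.round(2).tolist(),'rows>=',max(np.linalg.norm(v)/.186,np.linalg.norm(dp)/6.2).round(1))
E
python3 - <<'E'
from h import *
plan(down(-86.9),[.432,.0033,.1])
E
```

```text
rot [0.039, -0.056, -1.176] | 1.178 shift [-0.33, -7.11, -24.31] rows>= 6.3
```

>>> {"fn": "drive_tool", "kwargs": {
  "steps": "0.005 -0.008 -0.17 0 -1.5 -3 0; 0.012 -0.016 -0.34 -0.1 -3 -6 0; 0.018 -0.026 -0.51 -0.2 -4.5 -10 0; 0.025 -0.036 -0.68 -0.3 -6 -14 0; 0.031 -0.045 -0.85 -0.3 -7.1 -18 0"
}}

```text
time_s: 10.92
ee_pos: [0.4328, 0.0026, 0.1615]
eef_rot: [[0.931, 0.365, -0.008], [0.365, -0.931, -0.011], [-0.012, 0.008, -1.0]]
wrist_force: [1.7, 0.7, 0.3]
gripper_width: 0.005
```

Run:
```python
from h import *
st();plan(down(-86.9),[.432,.0033,.06])
```

```text
{'time_s': 10.925, 'joint_pos': [-2.422, -7.8053, 124.6912, -0.7514, 63.55, 66.524], 'ee_pos': [0.4328, 0.0026, 0.1615], 'eef_rot': [[0.9311, 0.3648, -0.0081], [0.3647, -0.9311, -0.0114], [-0.0117, 0.0077, -0.9999]], 'wrist_force': [1.7223, 0.7379, 0.2837], 'gripper_width': 0.0048}
rot [0.01, -0.01, -0.319] | 0.32 shift [-0.08, 0.07, -10.15] rows>= 1.7
```

>>> {"fn": "drive_tool", "kwargs": {
  "steps": "0.003 -0.003 -0.1 0 0 -3 0; 0.006 -0.006 -0.2 0 0 -6 0; 0.01 -0.01 -0.319 0 0 -9 0; 0.01 -0.01 -0.319 0 0 -11 0; 0.01 -0.01 -0.319 0 0 -11.5 0"
}}

```text
time_s: 11.55
ee_pos: [0.4318, 0.0028, 0.046]
eef_rot: [[0.998, 0.06, -0.004], [0.06, -0.998, -0.001], [-0.004, 0.001, -1.0]]
wrist_force: [-0.0, -0.3, 0.5]
gripper_width: 0.002
```

>>> {"fn": "drive_tool", "kwargs": {
  "steps": "0 0 0 0 0 -0.3 0; 0 0 0 0 0 -0.6 0; 0 0 0 0 0 -0.9 0; 0 0 0 0 0 -1.1 0; 0 0 0 0 0 -1.1 0"
}}

```text
time_s: 12.18
ee_pos: [0.4338, 0.0022, 0.0364]
eef_rot: [[0.998, 0.06, 0.002], [0.06, -0.998, -0.003], [0.002, 0.003, -1.0]]
wrist_force: [0.6, 0.5, 4.2]
gripper_width: 0.006
```

>>> {"fn": "drive_tool", "kwargs": {
  "steps": "0 0 0 0 0 -0.1 0; 0 0 0 0 0 -0.2 0; 0 0 0 0 0 -0.2 0; 0 0 0 0 0 -0.2 0; 0 0 0 0 0 -0.2 0"
}}

```text
time_s: 12.8
ee_pos: [0.4338, 0.0022, 0.0344]
eef_rot: [[0.998, 0.06, 0.002], [0.06, -0.998, -0.003], [0.002, 0.003, -1.0]]
wrist_force: [0.1, 1.0, 7.9]
gripper_width: 0.003
```

Run:
```python
from h import *
st();snap('scene','scene4')
```

```text
{'time_s': 12.8, 'joint_pos': [-2.8607, 2.3277, 130.8899, -0.2367, 46.6621, 83.8522], 'ee_pos': [0.4338, 0.0022, 0.0344], 'eef_rot': [[0.9982, 0.0602, 0.002], [0.0602, -0.9982, -0.0031], [0.0018, 0.0032, -1.0]], 'wrist_force': [0.1189, 0.963, 7.8988], 'gripper_width': 0.003}
```

View pics/scene4.png

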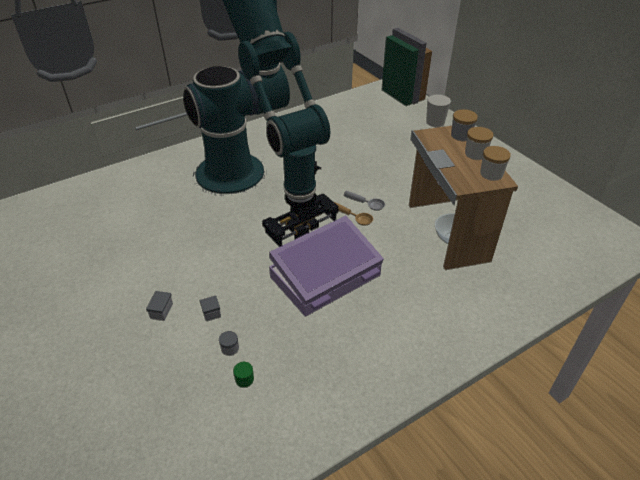

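The lid is unlatched and resting against the gripper at (310,235). I move back and then up.

>>> {"fn": "drive_tool", "kwargs": {
  "steps": "0 0 0 -1.5 0 1 0; 0 0 0 -3 -0.3 2 0; 0 0 0 -4 -2 5 0; 0 0 0 -3.5 -6 10 4; 0 0 0 -3 -11 14 8"
}}

```text
time_s: 13.48
ee_pos: [0.402, -0.1056, 0.1724]
eef_rot: [[0.998, 0.062, 0.0], [0.062, -0.998, -0.003], [-0.0, 0.003, -1.0]]
wrist_force: [1.1, -0.6, 0.1]
gripper_width: 0.21
```

>>> {"fn": "drive_tool", "kwargs": {
  "steps": "0 0 0 0.5 -6 1 8; 0 0 0 1 -12 2 8; 0 0 0 2 -18 2 8; 0 0 0 3 -24 2 8; 0 0 0 3 -24 2 8"
}}

```text
time_s: 14.1
ee_pos: [0.4322, -0.3485, 0.1903]
eef_rot: [[0.998, 0.056, -0.001], [0.056, -0.998, -0.003], [-0.001, 0.003, -1.0]]
wrist_force: [-0.1, 0.3, -0.3]
gripper_width: 0.774
```

Run:
```python
from h import *
st();snap('scene','scene5');snap('top','top5')
```

```text
{'time_s': 14.1, 'joint_pos': [-41.3473, 4.2338, 109.7995, -0.1893, 65.9029, 45.5044], 'ee_pos': [0.4322, -0.3485, 0.1903], 'eef_rot': [[0.9984, 0.0563, -0.0012], [0.0563, -0.9984, -0.003], [-0.0013, 0.0029, -1.0]], 'wrist_force': [-0.0969, 0.2966, -0.3311], 'gripper_width': 0.7743}
```

View pics/scene5.png

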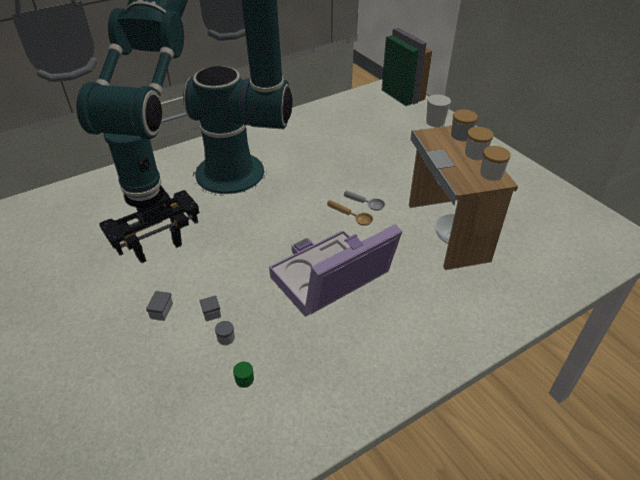

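View pics/top5.png

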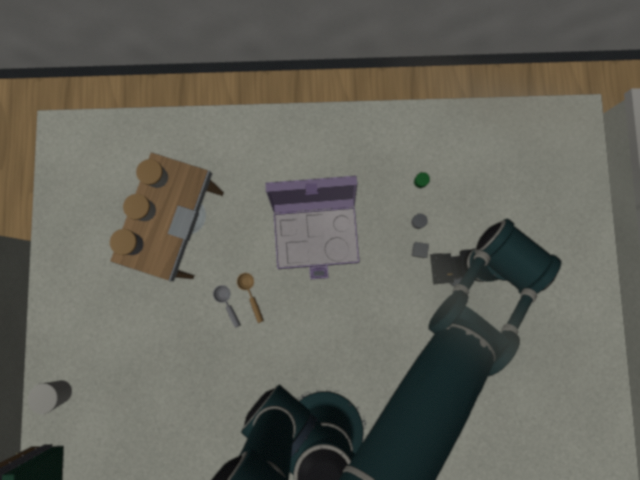

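The lid is fully open and the pockets are visible from the top at (290,227), (322,224) and (340,224). The small round pot has been knocked slightly, to top (419,221). Next I measure the pockets and re-measure the pots.

```bash
cat > meas.py <<'E'
from h import *
import sys
def pots(n,tag):
    d=np.load(f"pics/{tag}.npy"); P=cloud(n,d); z=P[...,2]
    m=((d>0)&(z>0.015)&(z<0.06)&(P[...,0]>0.3)&(P[...,0]<0.8)&(P[...,1]>-.55)&(P[...,1]<-.15)).astype(np.uint8)
    k,l,s,c=cv2.connectedComponentsWithStats(m)
    for i in range(1,k):
        if s[i,4]<60: continue
        q=P[l==i]; zt=np.percentile(q[:,2],95); top=q[q[:,2]>zt-0.008]
        r=cv2.minAreaRect((top[:,:2]*1000).astype(np.float32))
        print(n,s[i],'zt',zt.round(3),'ctr',np.round(r[0],1),'size',np.round(r[1],1),'ang',round(r[2],1))
E
python3 - <<'E'
from meas import *
pots('top','top5');pots('scene','scene5')
im=cv2.imread("pics/top5.png"); d=np.load("pics/top5.npy");P=cloud('top',d)
cv2.imwrite("pics/c5.png",cv2.resize(im[170:290,260:370],None,fx=5,fy=5,interpolation=cv2.INTER_CUBIC))
a=np.radians(3.1); c=np.array([.535,.009]); r=P[...,:2]-c
bx=r[...,0]*np.cos(a)+r[...,1]*np.sin(a); by=-r[...,0]*np.sin(a)+r[...,1]*np.cos(a)
# regrid z in box frame, 2mm
img=np.zeros((170,240),np.float32); cnt=img.copy()
z=P[...,2]; m=(d>0)&(np.abs(bx)<.085)&(np.abs(by)<.12)
from scipy.interpolate import griddata
gx,gy=np.mgrid[.085:-.085:-.001,.12:-.12:-.001]
Z=griddata(np.c_[bx[m],by[m]],z[m],(gx,gy)); np.save('pics/Z.npy',Z)
v=np.clip((Z-.015)/.035*255,0,255).astype(np.uint8)
cv2.imwrite("pics/z5.png",cv2.resize(v,None,fx=3,fy=3,interpolation=cv2.INTER_NEAREST))
E
```

```text
top [414 172  16  16 190] zt 0.044 ctr [ 695.9 -298.1] size [39.7 39.6] ang 87.7
top [411 213  17  16 189] zt 0.044 ctr [ 576.2 -285.8] size [40.  39.2] ang 19.9
top [412 242  17  16 222] zt 0.045 ctr [ 493.1 -283.4] size [39.8 39.7] ang 78.5
scene [146 291  26  27 501] zt 0.043 ctr [ 422.6 -380.8] size [42.1 61.4] ang 48.6
scene [200 296  20  23 336] zt 0.044 ctr [ 493.6 -283.9] size [40.  45.1] ang 79.7
scene [215 321  19  22 336] zt 0.043 ctr [ 577.1 -285.3] size [40.2 42.5] ang 63.4
scene [233 361  20  24 385] zt 0.043 ctr [ 696.4 -298.6] size [39.8 42.3] ang 66.3<stdin>:13: RuntimeWarning: invalid value encountered in cast
```

View pics/c5.png

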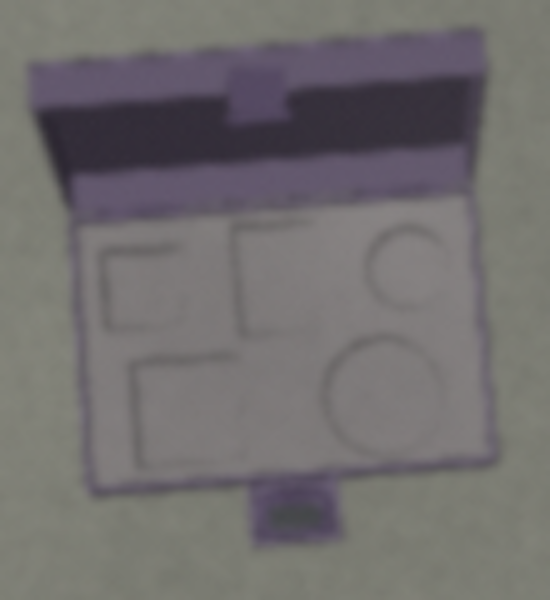

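View pics/z5.png

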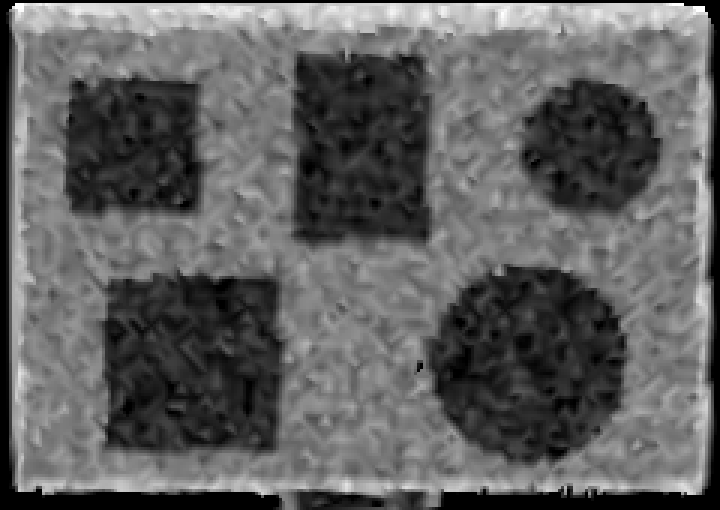

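Run:
```python
from h import *
Z=np.load('pics/Z.npy'); print(np.nanmedian(Z[115:150,100:135]))
m=(cv2.medianBlur(np.nan_to_num(Z,nan=1).astype(np.float32),5)<0.030).astype(np.uint8)
m[:8]=0;m[-8:]=0;m[:,:8]=0;m[:,-8:]=0
k,l,s,c=cv2.connectedComponentsWithStats(m)
a=np.radians(3.1);C=np.array([.535,.009])
for i in range(1,k):
    if s[i,4]<500: continue
    q=np.argwhere(l==i); r=cv2.minAreaRect(q.astype(np.float32))
    u,v=s[i,0]+s[i,2]/2,s[i,1]+s[i,3]/2
    bx=.085-c[i,1]*.001;by=.12-c[i,0]*.001
    w=C+[bx*np.cos(a)-by*np.sin(a),bx*np.sin(a)+by*np.cos(a)]
    print('area',s[i,4],'bbox',s[i,2:4],'b',round(bx,4),round(by,4),'rect',.085-r[0][0]/1e3,.12-r[0][1]/1e3,np.round(r[1],1),round(r[2],1),'world',w.round(4))
for rng in [(0,240)]:
    for y in(0.,):pass
```

```text
0.03219122841602647
area 3006 bbox [52 68] b 0.0353 -0.0 rect 0.03522664260864258 0.00011422729492187311 [66.6 51.1] 1.5 world [0.5703 0.0109]
area 2212 bbox [55 50] b 0.0368 0.0762 rect 0.03637610626220704 0.07685840988159179 [48.8 52.9] 3.8 world [0.5676 0.087 ]
area 1810 bbox [49 49] b 0.0358 -0.0764 rect 0.036000000000000004 -0.07700000000000001 [48. 48.] 90.0 world [ 0.5748 -0.0653]
area 3750 bbox [68 69] b -0.0355 0.0557 rect -0.03399999999999999 0.055499999999999994 [67. 68.] 90.0 world [0.4965 0.0627]
area 3643 bbox [70 68] b -0.0358 -0.0556 rect -0.03649999999999999 -0.05449999999999999 [69. 67.] 90.0 world [ 0.5022 -0.0484]
```

Pockets are confirmed in the box frame at (0.036, 0 / ±0.076). I start with the small round pot, jaws along box y, gripping high so the fingers clear the rim.

Run:
```python
from h import *
plan(down(-86.9),[.5767,-.2855,.10])
```

```text
rot [0.001, -0.002, -0.005] | 0.005 shift [14.5, 5.94, -9.01] rows>= 2.9
```

>>> {"fn": "drive_tool", "kwargs": {
  "steps": "0 0 0 4.8 2.0 -1 6.5; 0 0 0 9.6 4 -4 6.5; 0.001 -0.002 -0.005 14.5 5.95 -8 6.5; 0.001 -0.002 -0.005 14.5 5.95 -9 6.5; 0.001 -0.002 -0.005 14.5 5.95 -9 6.5"
}}

```text
time_s: 14.82
ee_pos: [0.576, -0.2836, 0.1]
eef_rot: [[0.998, 0.058, -0.002], [0.058, -0.998, -0.0], [-0.002, 0.0, -1.0]]
wrist_force: [-0.4, -0.4, -0.3]
gripper_width: 0.736
```

Run:
```python
from h import *
plan(down(-86.9),[.5767,-.2855,.024]);st()
```

```text
rot [0.0, -0.002, -0.004] | 0.004 shift [0.07, -0.19, -7.6] rows>= 1.2
{'time_s': 14.825, 'joint_pos': [-28.4025, 18.2553, 103.3327, -0.0792, 58.4769, 58.3378], 'ee_pos': [0.576, -0.2836, 0.1], 'eef_rot': [[0.9983, 0.0576, -0.0016], [0.0576, -0.9983, -0.0005], [-0.0016, 0.0004, -1.0]], 'wrist_force': [-0.4176, -0.3945, -0.3411], 'gripper_width': 0.7363}
```

>>> {"fn": "drive_tool", "kwargs": {
  "steps": "0 0 0 0 -0.2 -2.5 6.5; 0 0 0 0 -0.2 -5 6.5; 0 0 0 0 -0.2 -7.6 6.5; 0 0 0 0 -0.2 -7.6 6.5; 0 0 0 0 -0.2 -7.6 3.5"
}}

```text
time_s: 15.45
ee_pos: [0.5781, -0.2886, 0.0277]
eef_rot: [[0.998, 0.055, 0.005], [0.055, -0.999, -0.004], [0.004, 0.004, -1.0]]
wrist_force: [-0.1, -0.5, 0.6]
gripper_width: 0.645
```

>>> {"fn": "drive_tool", "kwargs": {
  "steps": "0 0 0 0 0 0 3; 0 0 0 0 0 0 3; 0 0 0 0 0 0 3; 0 0 0 0 0 0 3; 0 0 0 0 0 0 3"
}}

```text
time_s: 16.08
ee_pos: [0.5787, -0.2883, 0.0274]
eef_rot: [[0.998, 0.055, 0.004], [0.056, -0.998, -0.004], [0.004, 0.004, -1.0]]
wrist_force: [-1.9, -0.1, 7.0]
gripper_width: 0.465
```

Run:
```python
from h import *
st()
```

```text
{'time_s': 16.075, 'joint_pos': [-28.6585, 23.3084, 105.2886, -0.0764, 51.0879, 58.2076], 'ee_pos': [0.5787, -0.2883, 0.0274], 'eef_rot': [[0.9984, 0.0555, 0.0043], [0.0555, -0.9985, -0.0035], [0.0041, 0.0038, -1.0]], 'wrist_force': [-1.8562, -0.0512, 6.9706], 'gripper_width': 0.4654}
```

>>> {"fn": "drive_tool", "kwargs": {
  "steps": "0 0 0 0 0 1.5 3; 0 0 0 0 0 4 3; 0 0 0 0 3 8 3; 0 0 0 -0.2 8 10 3; 0 0 0 -0.3 13 10 3"
}}

```text
time_s: 16.7
ee_pos: [0.5766, -0.1573, 0.1292]
eef_rot: [[0.998, 0.054, 0.008], [0.054, -0.999, -0.004], [0.008, 0.004, -1.0]]
wrist_force: [-0.0, -0.5, -1.3]
gripper_width: 0.468
```

>>> {"fn": "drive_tool", "kwargs": {
  "steps": "0 0 0 0 4 0 3; 0 0 0 0 7.5 0 3; 0 0 0 0 9.5 0 3; 0 0 0 0 9.5 0 3; 0 0 0 0 9.5 0 3"
}}

```text
time_s: 17.32
ee_pos: [0.5749, -0.0636, 0.1257]
eef_rot: [[0.998, 0.055, 0.003], [0.055, -0.998, -0.003], [0.002, 0.003, -1.0]]
wrist_force: [0.7, -0.8, -1.0]
gripper_width: 0.466
```

Run:
```python
from h import *
st();snap('scene','scene6');snap('top','top6')
plan(down(-86.9),[.5749,-.0653,.06])
```

```text
{'time_s': 17.325, 'joint_pos': [-8.694, 10.173, 110.4668, -0.1632, 59.1856, 78.2286], 'ee_pos': [0.5749, -0.0636, 0.1257], 'eef_rot': [[0.9985, 0.0551, 0.0026], [0.0551, -0.9985, -0.0029], [0.0025, 0.003, -1.0]], 'wrist_force': [0.6511, -0.7831, -0.9931], 'gripper_width': 0.4663}
rot [0.003, 0.002, -0.0] | 0.004 shift [0.01, -0.14, -6.56] rows>= 1.1
```

View pics/scene6.png

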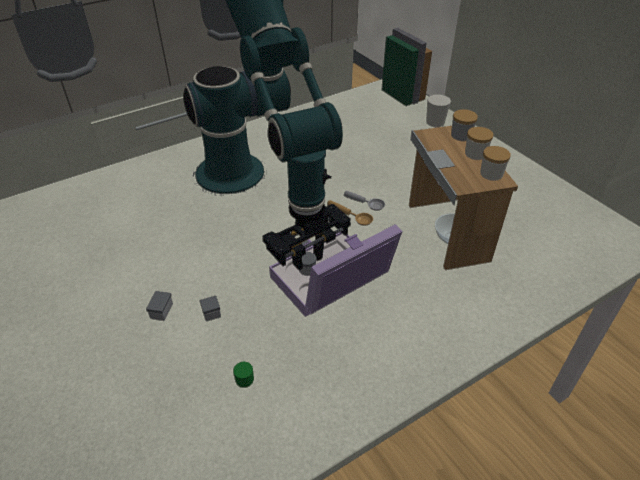

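Run:
```python
from h import *
im=cv2.imread("pics/scene6.png");d=np.load("pics/scene6.npy");P=cloud('scene',d)
cv2.imwrite("pics/c6.png",cv2.resize(im[220:310,260:360],None,fx=6,fy=6,interpolation=cv2.INTER_CUBIC))
q=P[250:280,295:320]
g=im[250:280,295:320].astype(int); m=(g.mean(-1)>60)&(np.ptp(g,axis=-1)<25)&(q[...,2]>.09)&(q[...,2]<.16)
k=q[m]; print(len(k),k.min(0),k.max(0)); 
# fit cylinder radius 21 to side points
from scipy.optimize import least_squares
s=k[(k[:,2]<.132)]
r=least_squares(lambda c:np.hypot(s[:,0]-c[0],s[:,1]-c[1])-.021,[.575,-.064],loss='soft_l1',f_scale=.002); print(r.x,len(s),np.abs(r.fun).mean())
```

```text
187 [ 0.55287837 -0.1013303   0.09835904] [ 0.64952502 -0.0411972   0.1598131 ]
[ 0.57070494 -0.06420101] 31 0.0022600477247140876
```

View pics/c6.png

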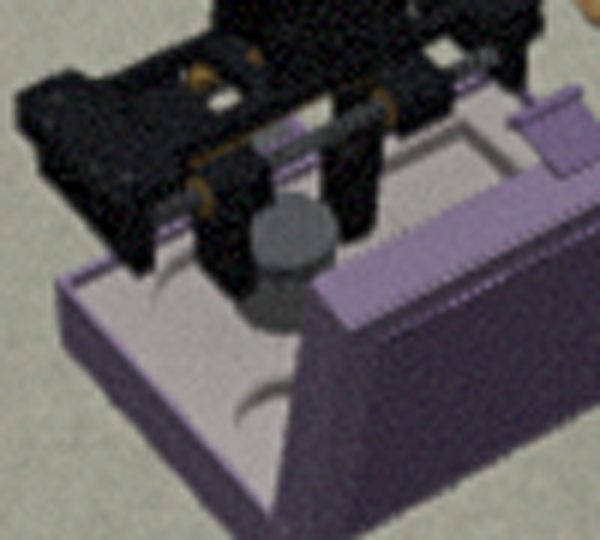

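Run:
```python
from h import *
im=cv2.imread("pics/scene6.png");d=np.load("pics/scene6.npy");P=cloud('scene',d)
q=P[250:268,298:320]; g=im[250:268,298:320].astype(int)
m=(q[...,2]>.125)&(q[...,2]<.148)&(g.mean(-1)>60)
k=q[m];print(len(k),np.median(k,0)); print(cv2.minEnclosingCircle((k[:,:2]*1000).astype(np.float32)), cv2.minAreaRect((k[:,:2]*1000).astype(np.float32)))
```

```text
151 [ 0.57604129 -0.06121316  0.13912976]
((574.1612548828125, -63.5940055847168), 23.953174591064453) ((576.370361328125, -62.80101776123047), (34.285335540771484, 46.286380767822266), 27.623342514038086)
```

>>> {"fn": "drive_tool", "kwargs": {
  "steps": "0 0 0 0.1 -0.15 -2.5 3; 0 0 0 0.1 -0.15 -5 3; 0 0 0 0.1 -0.15 -6.2 3; 0 0 0 0.1 -0.15 -6.2 3; 0 0 0 0.1 -0.15 -6.2 3"
}}

```text
time_s: 18.05
ee_pos: [0.5766, -0.0646, 0.0645]
eef_rot: [[0.998, 0.055, 0.004], [0.055, -0.998, -0.003], [0.004, 0.003, -1.0]]
wrist_force: [-0.0, -0.3, -0.0]
gripper_width: 0.467
```

Run:
```python
from h import *
plan(down(-86.9),[.576,-.0653,.05]);st()
```

```text
rot [0.003, 0.004, -0.001] | 0.005 shift [-0.06, -0.07, -1.45] rows>= 0.2
{'time_s': 18.05, 'joint_pos': [-8.7873, 14.4372, 112.6942, -0.1354, 52.6246, 78.1435], 'ee_pos': [0.5766, -0.0646, 0.0645], 'eef_rot': [[0.9985, 0.055, 0.0039], [0.055, -0.9985, -0.0025], [0.0038, 0.0027, -1.0]], 'wrist_force': [-0.0218, -0.2502, -0.0223], 'gripper_width': 0.4671}
```

>>> {"fn": "drive_tool", "kwargs": {
  "steps": "0 0 0 -0.05 -0.05 -0.4 3; 0 0 0 -0.05 -0.05 -0.8 3; 0 0 0 -0.05 -0.05 -1.1 3; 0 0 0 -0.05 -0.05 -1.4 3; 0 0 0 -0.05 -0.05 -1.4 3"
}}

```text
time_s: 18.68
ee_pos: [0.5752, -0.0645, 0.0493]
eef_rot: [[0.998, 0.055, 0.002], [0.055, -0.998, -0.002], [0.002, 0.002, -1.0]]
wrist_force: [0.4, 1.0, -1.3]
gripper_width: 0.467
```

>>> {"fn": "drive_tool", "kwargs": {
  "steps": "0 0 0 0 0 -0.2 3; 0 0 0 0 0 -0.3 3; 0 0 0 0 0 -0.3 3; 0 0 0 0 0 -0.3 4.9; 0 0 0 0 0 -0.3 4.9"
}}

```text
time_s: 19.3
ee_pos: [0.5749, -0.0647, 0.0462]
eef_rot: [[0.998, 0.055, 0.002], [0.055, -0.998, -0.002], [0.002, 0.002, -1.0]]
wrist_force: [0.3, 0.2, 1.1]
gripper_width: 0.555
```

>>> {"fn": "drive_tool", "kwargs": {
  "steps": "0 0 0 0 0 0 4.9; 0 0 0 0 0 1 4.9; 0 0 0 0 0 4 4.9; 0 0 0 0 -2 9 6; 0 0 0 0 -8 10 6.5"
}}

```text
time_s: 19.92
ee_pos: [0.5785, -0.1443, 0.1519]
eef_rot: [[0.998, 0.059, 0.011], [0.059, -0.998, -0.004], [0.01, 0.004, -1.0]]
wrist_force: [1.0, -0.5, 0.7]
gripper_width: 0.733
```

>>> {"fn": "drive_tool", "kwargs": {
  "steps": "0 0 0 -1 -5 0 6; 0 0 -0.06 -3 -10 0 6; 0 0 -0.12 -6 -13 0 6; 0 0 -0.18 -8 -13.5 -1 6; 0 0 -0.24 -8 -13.5 -2 6"
}}

```text
time_s: 20.55
ee_pos: [0.4938, -0.2807, 0.1271]
eef_rot: [[0.982, -0.188, 0.002], [-0.188, -0.982, -0.003], [0.002, 0.003, -1.0]]
wrist_force: [-0.0, 0.3, -0.7]
gripper_width: 0.681
```

Run:
```python
from meas import *
st();snap('scene','scene7');im,d,P=snap('top','top7')
pots('scene','scene7');pots('top','top7')
cv2.imwrite("pics/c7.png",cv2.resize(im[170:290,260:370,::-1],None,fx=5,fy=5,interpolation=cv2.INTER_CUBIC))
k=P[210:240,328:356].reshape(-1,3);k=k[(k[:,2]>.05)&(k[:,2]<.075)];print(len(k),np.median(k,0),cv2.minAreaRect((k[:,:2]*1000).astype(np.float32)))
```

```text
{'time_s': 20.55, 'joint_pos': [-32.0721, 9.0114, 111.6743, -0.1083, 59.1251, 68.8106], 'ee_pos': [0.4938, -0.2807, 0.1271], 'eef_rot': [[0.9822, -0.1879, 0.0019], [-0.1878, -0.9822, -0.0031], [0.0025, 0.0027, -1.0]], 'wrist_force': [-0.0423, 0.3385, -0.6929], 'gripper_width': 0.681}
scene [146 291  26  27 506] zt 0.043 ctr [ 422.9 -381.4] size [42.6 59.8] ang 50.3
scene [200 296  21  23 338] zt 0.043 ctr [ 492.  -283.6] size [39.6 46.4] ang 79.5
scene [233 361  21  24 385] zt 0.043 ctr [ 695.9 -298.7] size [40.1 40.4] ang 34.2
top [414 172  16  16 190] zt 0.045 ctr [ 695.4 -299.4] size [37.8 39.5] ang 87.4
top [444 262  25  25 338] zt 0.045 ctr [ 421.6 -381.2] size [40.5 58.3] ang 48.2
176 [ 0.57329596 -0.06583494  0.06024197] ((573.4890747070312, -65.68023681640625), (39.03424072265625, 40.20363998413086), 87.70967102050781)
```

View pics/c7.png

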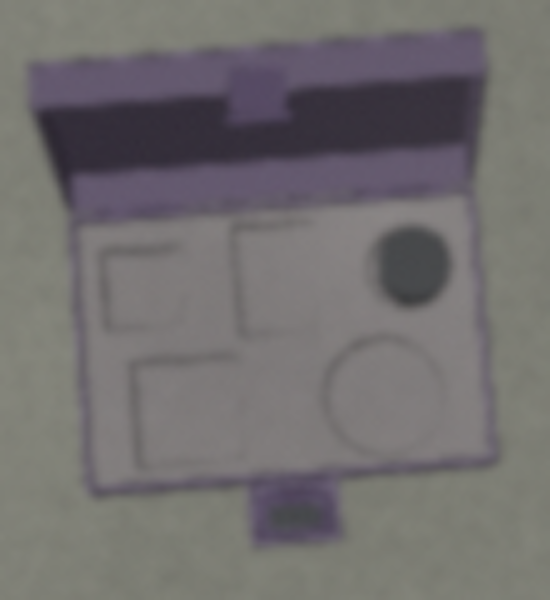

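The round pot is seated: its cap reads 0.060 m and sits at (412,266) in the crop. Next is the small square pot.

>>> {"fn": "drive_tool", "kwargs": {
  "steps": "0 0 0 -0.05 -0.3 -3 6; 0 0 0 -0.05 -0.3 -6 6; 0 0 0 -0.05 -0.3 -9 6; 0 0 0 -0.05 -0.3 -10.1 6; 0 0 0 -0.05 -0.3 -10.1 6"
}}

```text
time_s: 21.28
ee_pos: [0.4947, -0.2824, 0.0255]
eef_rot: [[0.983, -0.183, 0.001], [-0.183, -0.983, -0.002], [0.001, 0.002, -1.0]]
wrist_force: [-0.1, -0.7, 0.8]
gripper_width: 0.681
```

>>> {"fn": "drive_tool", "kwargs": {
  "steps": "0 0 0 0 0 0 6; 0 0 0 0 0 0 6; 0 0 0 0 0 0 5; 0 0 0 0 0 0 3; 0 0 0 0 0 0 3"
}}

```text
time_s: 21.9
ee_pos: [0.4949, -0.2828, 0.0259]
eef_rot: [[0.983, -0.184, 0.002], [-0.184, -0.983, -0.003], [0.003, 0.003, -1.0]]
wrist_force: [0.8, 1.0, 2.9]
gripper_width: 0.446
```

>>> {"fn": "drive_tool", "kwargs": {
  "steps": "0 0 0 0 0 0 3; 0 0 0 0 0 0 3; 0 0 0 0 0 0 3; 0 0 0 0 0 0 3; 0 0 0 0 0 0 3"
}}

```text
time_s: 22.52
ee_pos: [0.4949, -0.2828, 0.0259]
eef_rot: [[0.983, -0.184, 0.002], [-0.184, -0.983, -0.003], [0.003, 0.003, -1.0]]
wrist_force: [-1.1, 0.1, 5.6]
gripper_width: 0.451
```

>>> {"fn": "drive_tool", "kwargs": {
  "steps": "0 0 0 0 0 2 3; 0 0 0 0 0 6 3; 0 0 0 2 4 10 3; 0 0 0 4 9 10 3; 0 0 0 6 14 10 3"
}}

```text
time_s: 23.15
ee_pos: [0.5559, -0.1417, 0.1276]
eef_rot: [[0.983, -0.185, 0.005], [-0.185, -0.983, -0.004], [0.005, 0.003, -1.0]]
wrist_force: [1.1, -0.4, -0.9]
gripper_width: 0.45
```

Run:
```python
from h import *
st();plan(down(-86.9),[.568,.0871,.1259])
```

```text
{'time_s': 23.15, 'joint_pos': [-16.7228, 9.4821, 111.0555, -0.1347, 59.1411, 83.9867], 'ee_pos': [0.5559, -0.1417, 0.1276], 'eef_rot': [[0.9828, -0.1847, 0.0048], [-0.1846, -0.9828, -0.0035], [0.0054, 0.0026, -1.0]], 'wrist_force': [1.1319, -0.3636, -0.9195], 'gripper_width': 0.4505}
rot [0.003, 0.005, 0.24] | 0.24 shift [1.21, 22.88, -0.17] rows>= 3.7
```

>>> {"fn": "drive_tool", "kwargs": {
  "steps": "0 0 0.06 0.3 5.8 0 3; 0 0 0.12 0.6 11.5 0 3; 0 0 0.18 0.9 17 0 3; 0.003 0.005 0.24 1.2 22.9 -0.2 3; 0.003 0.005 0.24 1.2 22.9 -0.2 3"
}}

```text
time_s: 23.78
ee_pos: [0.5667, 0.0902, 0.1243]
eef_rot: [[0.998, 0.061, -0.002], [0.061, -0.998, 0.001], [-0.002, -0.001, -1.0]]
wrist_force: [0.1, -0.7, -0.4]
gripper_width: 0.448
```

>>> {"fn": "drive_tool", "kwargs": {
  "steps": "0 0 0 0 0 -1.5 3; 0 0 0 0 0 -3.5 3; 0 0 0 0 0 -5.5 3; 0 0 0 0 0 -6 3; 0 0 0 0 0 -6 3"
}}

```text
time_s: 24.4
ee_pos: [0.5661, 0.0857, 0.0625]
eef_rot: [[0.999, 0.054, -0.005], [0.054, -0.999, -0.0], [-0.005, -0.0, -1.0]]
wrist_force: [-0.0, -0.1, 0.2]
gripper_width: 0.451
```

Run:
```python
from h import *
st();plan(down(-86.9),[.568,.0871,.049])
im,d,P=snap('top','top8');cv2.imwrite("pics/c8.png",cv2.resize(im[170:290,260:370,::-1],None,fx=5,fy=5,interpolation=cv2.INTER_CUBIC))
```

```text
{'time_s': 24.4, 'joint_pos': [6.1004, 14.1425, 113.3223, 0.0314, 52.8062, 92.9664], 'ee_pos': [0.5661, 0.0857, 0.0625], 'eef_rot': [[0.9985, 0.0543, -0.0047], [0.0543, -0.9985, -0.0001], [-0.0047, -0.0002, -1.0]], 'wrist_force': [-0.0433, -0.1096, 0.1998], 'gripper_width': 0.4505}
rot [0.0, -0.005, -0.0] | 0.005 shift [0.19, 0.14, -1.35] rows>= 0.2
```

View pics/c8.png

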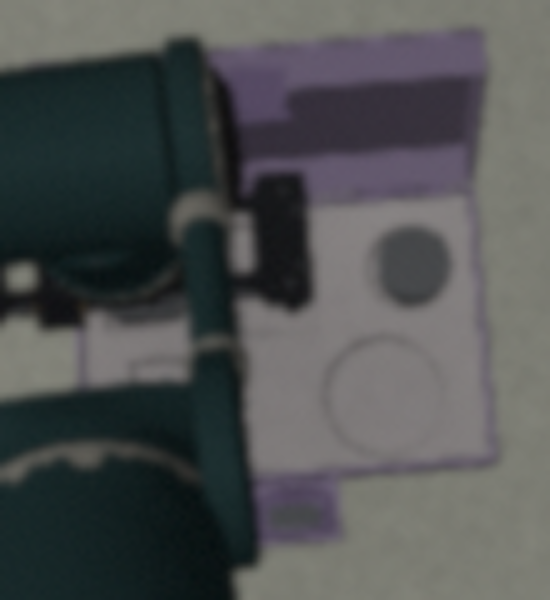

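>>> {"fn": "drive_tool", "kwargs": {
  "steps": "0 0 0 0.15 0.12 -0.3 3; 0 0 0 0.15 0.12 -0.3 3; 0 0 0 0.15 0.12 -0.6 3; 0 0 0 0.15 0.12 -1 3; 0 0 0 0.15 0.12 -1.35 3"
}}

```text
time_s: 25.08
ee_pos: [0.5681, 0.0875, 0.0497]
eef_rot: [[0.998, 0.055, -0.003], [0.055, -0.998, 0.0], [-0.003, -0.0, -1.0]]
wrist_force: [-0.1, -0.1, -0.5]
gripper_width: 0.454
```

>>> {"fn": "drive_tool", "kwargs": {
  "steps": "0 0 0 0 0 0 3; 0 0 0 0 0 0 3; 0 0 0 0 0 0 3; 0 0 0 0 0 0 3; 0 0 0 0 0 0 3"
}}

```text
time_s: 25.7
ee_pos: [0.5683, 0.0875, 0.0502]
eef_rot: [[0.998, 0.055, -0.003], [0.055, -0.998, 0.0], [-0.003, -0.0, -1.0]]
wrist_force: [0.0, -0.3, -0.4]
gripper_width: 0.454
```

>>> {"fn": "drive_tool", "kwargs": {
  "steps": "0 0 0 0 0 -0.2 3; 0 0 0 0 0 -0.4 3; 0 0 0 0 0 -0.4 3; 0 0 0 0 0 -0.4 3; 0 0 0 0 0 -0.4 3"
}}

```text
time_s: 26.32
ee_pos: [0.5682, 0.0875, 0.046]
eef_rot: [[0.998, 0.055, -0.003], [0.055, -0.998, 0.0], [-0.003, -0.0, -1.0]]
wrist_force: [-0.0, 1.2, 0.7]
gripper_width: 0.451
```

>>> {"fn": "drive_tool", "kwargs": {
  "steps": "0 0 0 0 0 0 4.7; 0 0 0 0 0 0 4.7; 0 0 0 0 0 0.5 4.7; 0 0 0 0 0 3 4.7; 0 0 0 0 -1 9 5"
}}

```text
time_s: 26.95
ee_pos: [0.5653, 0.0775, 0.1339]
eef_rot: [[0.998, 0.056, -0.01], [0.056, -0.998, -0.0], [-0.01, -0.0, -1.0]]
wrist_force: [0.7, 0.2, -0.9]
gripper_width: 0.562
```

>>> {"fn": "drive_tool", "kwargs": {
  "steps": "0 0 0 -2.5 -5 0 6; 0 0 0 -5 -10 1 6; 0 0 -0.08 -7.5 -16 1 6; 0 0 -0.16 -9 -22 1 6; 0 0 -0.24 -10.5 -28 1 6"
}}

```text
time_s: 27.58
ee_pos: [0.4629, -0.2031, 0.1469]
eef_rot: [[0.983, -0.186, -0.001], [-0.186, -0.983, 0.0], [-0.001, 0.0, -1.0]]
wrist_force: [1.1, -0.6, -0.6]
gripper_width: 0.679
```

Run:
```python
from meas import *
st();snap('scene','scene9');im,d,P=snap('top','top9')
pots('scene','scene9');pots('top','top9')
cv2.imwrite("pics/c9.png",cv2.resize(im[170:290,260:370,::-1],None,fx=5,fy=5,interpolation=cv2.INTER_CUBIC))
for a,b in((328,356),(278,304)):
    k=P[206:245,a:b].reshape(-1,3);k=k[(k[:,2]>.05)&(k[:,2]<.08)&(k[:,0]<.605)];print(len(k),np.median(k,0),cv2.minAreaRect((k[:,:2]*1000).astype(np.float32)))
plan(down(-131.2),[.4222,-.3812,.10])
```

```text
{'time_s': 27.575, 'joint_pos': [-26.4953, 1.2549, 117.8334, -0.0282, 60.9767, 74.2283], 'ee_pos': [0.4629, -0.2031, 0.1469], 'eef_rot': [[0.9826, -0.1858, -0.0012], [-0.1858, -0.9826, 0.0001], [-0.0012, 0.0001, -1.0]], 'wrist_force': [1.1446, -0.6246, -0.5705], 'gripper_width': 0.6794}
scene [146 291  26  28 501] zt 0.043 ctr [ 423.2 -381.3] size [42.5 60.5] ang 46.7
scene [233 361  21  24 390] zt 0.043 ctr [ 696.3 -299.4] size [41.8 40.1] ang 25.1
top [414 172  16  16 192] zt 0.044 ctr [ 696.1 -298.2] size [38.3 40.1] ang 43.5
top [452 266  17  21 144] zt 0.045 ctr [ 415.3 -387.9] size [22.4 57.9] ang 47.5
175 [ 0.57333099 -0.06586831  0.05966665] ((573.885009765625, -65.76969909667969), (39.21066665649414, 40.23798370361328), 87.49307250976562)
209 [0.56585812 0.08509742 0.06009161] ((566.4869995117188, 85.2014389038086), (39.33842849731445, 39.99420166015625), 89.56946563720703)
rot [0.001, -0.002, -0.527] | 0.527 shift [-4.01, -17.46, -4.7] rows>= 3.0
```

View pics/c9.png

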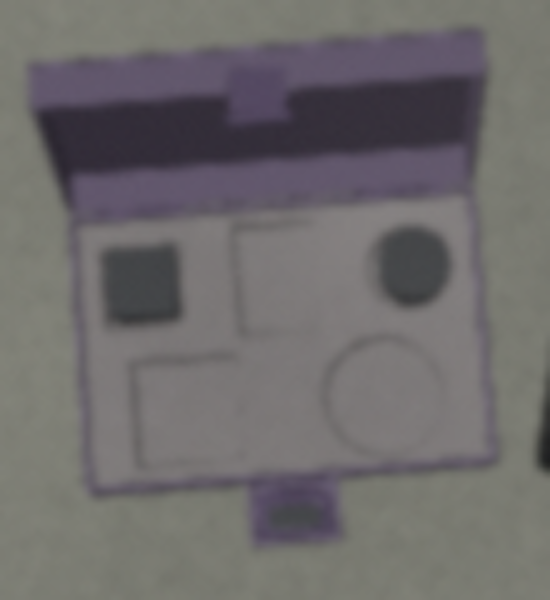

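The square pot is seated too (cap 0.060 m, at (142,284) in the crop). Next is the oblong pot.

>>> {"fn": "drive_tool", "kwargs": {
  "steps": "0 0 -0.13 -1 -4.4 -1 6.5; 0 0 -0.26 -2 -8.8 -2 6.5; 0 0 -0.39 -3 -13.2 -3 6.5; 0.001 -0.002 -0.527 -4 -17.5 -4.5 6.5; 0.001 -0.002 -0.527 -4 -17.5 -5 6.5"
}}

```text
time_s: 28.3
ee_pos: [0.423, -0.378, 0.0955]
eef_rot: [[0.756, -0.655, -0.0], [-0.655, -0.756, 0.003], [-0.002, -0.002, -1.0]]
wrist_force: [-0.3, 0.4, -0.7]
gripper_width: 0.739
```

>>> {"fn": "drive_tool", "kwargs": {
  "steps": "0 0 0 0 0 0 6.5; 0 0 0 0 0 -1.5 6.5; 0 0 0 0 0 -3 6.5; 0 0 0 0 0 -3 6.5; 0 0 0 0 0 -3 6.5"
}}

```text
time_s: 28.92
ee_pos: [0.4236, -0.376, 0.0659]
eef_rot: [[0.758, -0.653, -0.0], [-0.653, -0.758, 0.003], [-0.002, -0.002, -1.0]]
wrist_force: [0.1, -0.4, -0.0]
gripper_width: 0.738
```

Run:
```python
from meas import *
st();plan(down(-131.4),[.4225,-.3813,.024])
```

```text
{'time_s': 28.925, 'joint_pos': [-44.1771, 13.196, 114.0933, 0.1394, 52.8263, 86.4762], 'ee_pos': [0.4236, -0.376, 0.0659], 'eef_rot': [[0.7577, -0.6526, -0.0001], [-0.6526, -0.7577, 0.0028], [-0.0019, -0.0021, -1.0]], 'wrist_force': [0.1283, -0.3849, -0.0438], 'gripper_width': 0.7379}
rot [-0.003, -0.0, -0.012] | 0.012 shift [-0.11, -0.53, -4.19] rows>= 0.7
```

>>> {"fn": "drive_tool", "kwargs": {
  "steps": "0 0 -0.012 -0.1 -0.5 -0.5 6.5; 0 0 -0.012 -0.1 -0.5 -2 6.5; 0 0 -0.012 -0.1 -0.5 -3.5 6.5; 0 0 -0.012 -0.1 -0.5 -4.2 6.5; 0 0 -0.012 -0.1 -0.5 -4.2 6.5"
}}

```text
time_s: 29.55
ee_pos: [0.4218, -0.3806, 0.0227]
eef_rot: [[0.749, -0.662, -0.002], [-0.662, -0.749, 0.004], [-0.004, -0.002, -1.0]]
wrist_force: [0.6, 1.1, -0.2]
gripper_width: 0.739
```

Run:
```python
from meas import *
st();plan(down(-131.4),[.4225,-.3813,.024])
```

```text
{'time_s': 29.55, 'joint_pos': [-44.642, 16.8221, 115.0379, 0.1508, 48.3722, 86.7195], 'ee_pos': [0.4218, -0.3806, 0.0227], 'eef_rot': [[0.7494, -0.6621, -0.0015], [-0.6621, -0.7494, 0.0042], [-0.0039, -0.0022, -1.0]], 'wrist_force': [0.5718, 1.0569, -0.221], 'gripper_width': 0.7391}
rot [-0.004, -0.002, 0.001] | 0.005 shift [0.07, -0.07, 0.13] rows>= 0.0
```

>>> {"fn": "drive_tool", "kwargs": {
  "steps": "0 0 0 0.07 -0.05 0.2 6.5; 0 0 0 0.07 -0.05 0.2 3; 0 0 0 0.07 -0.05 0.2 3; 0 0 0 0.07 -0.05 0.2 3; 0 0 0 0.07 -0.05 0.2 3"
}}

```text
time_s: 30.18
ee_pos: [0.4234, -0.382, 0.0265]
eef_rot: [[0.749, -0.662, 0.001], [-0.662, -0.749, 0.002], [-0.001, -0.002, -1.0]]
wrist_force: [-1.0, 0.2, 1.8]
gripper_width: 0.45
```

>>> {"fn": "drive_tool", "kwargs": {
  "steps": "0 0 0 0 0 0 3; 0 0 0 0 0 0 3; 0 0 0 0 0 0 3; 0 0 0 0 0 0 3; 0 0 0 0 0 0 3"
}}

```text
time_s: 30.8
ee_pos: [0.4234, -0.382, 0.0264]
eef_rot: [[0.749, -0.662, 0.001], [-0.662, -0.749, 0.002], [-0.001, -0.002, -1.0]]
wrist_force: [-0.7, 0.0, 4.9]
gripper_width: 0.447
```

>>> {"fn": "drive_tool", "kwargs": {
  "steps": "0 0 0 0 0 2 3; 0 0 0 0 0 6 3; 0 0 0.13 2 5 10 3; 0 0 0.26 4.5 10.5 10 3; 0 0 0.4 7 16 10 3"
}}

```text
time_s: 31.42
ee_pos: [0.4942, -0.2209, 0.128]
eef_rot: [[0.949, -0.315, 0.002], [-0.315, -0.949, 0.001], [0.001, -0.002, -1.0]]
wrist_force: [0.7, 0.2, -1.1]
gripper_width: 0.451
```

Run:
```python
from meas import *
st();plan(down(-86.9),[.5707,.0109,.125])
```

```text
{'time_s': 31.425, 'joint_pos': [-26.7828, 6.2304, 114.7335, 0.1275, 58.9704, 81.5128], 'ee_pos': [0.4942, -0.2209, 0.128], 'eef_rot': [[0.9491, -0.315, 0.0019], [-0.315, -0.9491, 0.0012], [0.0014, -0.0017, -1.0]], 'wrist_force': [0.6507, 0.1588, -1.0501], 'gripper_width': 0.4507}
rot [-0.002, 0.002, 0.375] | 0.375 shift [7.65, 23.18, -0.3] rows>= 3.9
```

>>> {"fn": "drive_tool", "kwargs": {
  "steps": "0 0 0.1 1.9 5.8 0 3; 0 0 0.2 3.8 11.6 0 3; 0 0 0.3 5.7 17.4 0 3; 0 0 0.375 7.75 23.1 -0.3 3; 0 0 0.375 7.75 23.1 -0.3 3"
}}

```text
time_s: 32.05
ee_pos: [0.5715, 0.0131, 0.1236]
eef_rot: [[0.998, 0.057, -0.001], [0.057, -0.998, 0.003], [-0.001, -0.003, -1.0]]
wrist_force: [-1.2, -0.5, -1.1]
gripper_width: 0.449
```

>>> {"fn": "drive_tool", "kwargs": {
  "steps": "0 0 0 0 0 -1.5 3; 0 0 0 0 0 -3.5 3; 0 0 0 0 0 -5.5 3; 0 0 0 0 0 -6 3; 0 0 0 0 0 -6 3"
}}

```text
time_s: 32.67
ee_pos: [0.5698, 0.0082, 0.062]
eef_rot: [[0.999, 0.05, -0.004], [0.05, -0.999, 0.002], [-0.004, -0.002, -1.0]]
wrist_force: [0.7, -0.1, -0.8]
gripper_width: 0.451
```

Run:
```python
from h import *
st();plan(down(-86.9),[.5717,.0109,.049])
```

```text
{'time_s': 32.675, 'joint_pos': [-1.7444, 13.8797, 113.7232, 0.1315, 52.6146, 85.3242], 'ee_pos': [0.5698, 0.0082, 0.062], 'eef_rot': [[0.9988, 0.0497, -0.0037], [0.0497, -0.9988, 0.0019], [-0.0036, -0.0021, -1.0]], 'wrist_force': [0.7265, -0.1178, -0.8038], 'gripper_width': 0.4514}
rot [-0.002, -0.004, 0.004] | 0.006 shift [0.19, 0.27, -1.3] rows>= 0.2
```

>>> {"fn": "drive_tool", "kwargs": {
  "steps": "0 0 0.004 0.19 0.27 0 3; 0 0 0.004 0.19 0.27 0 3; 0 0 0.004 0.19 0.27 -0.5 3; 0 0 0.004 0.19 0.27 -0.9 3; 0 0 0.004 0.19 0.27 -1.3 3"
}}

```text
time_s: 33.3
ee_pos: [0.5724, 0.0119, 0.0497]
eef_rot: [[0.998, 0.055, -0.002], [0.055, -0.998, 0.002], [-0.002, -0.002, -1.0]]
wrist_force: [-0.9, -0.4, -1.4]
gripper_width: 0.452
```

>>> {"fn": "drive_tool", "kwargs": {
  "steps": "0 0 0 0 0 -0.1 3; 0 0 0 0 0 -0.3 3; 0 0 0 0 0 -0.3 3; 0 0 0 0 0 -0.3 3; 0 0 0 0 0 -0.3 3"
}}

```text
time_s: 33.92
ee_pos: [0.5727, 0.0118, 0.0472]
eef_rot: [[0.998, 0.055, -0.001], [0.055, -0.998, 0.002], [-0.001, -0.002, -1.0]]
wrist_force: [-0.6, 0.4, -1.4]
gripper_width: 0.447
```

>>> {"fn": "drive_tool", "kwargs": {
  "steps": "0 0 0 0 0 -0.05 4.7; 0 0 0 0 0 -0.05 4.7; 0 0 0 0 0 0.5 4.7; 0 0 0 0 0 4 4.7; 0 0 0 -1 -1 9 4.7"
}}

```text
time_s: 34.55
ee_pos: [0.5617, 0.0022, 0.1369]
eef_rot: [[0.998, 0.056, -0.005], [0.056, -0.998, 0.002], [-0.004, -0.002, -1.0]]
wrist_force: [0.2, 0.4, 0.5]
gripper_width: 0.53
```

>>> {"fn": "drive_tool", "kwargs": {
  "steps": "0 0 0 -4 -4 1 4; 0 0 0 -8 -8 2 2; 0 0 0 -10 -14 2 0; 0 0 0 -11 -20 2 0; 0 0 0 -11 -20 2 0"
}}

```text
time_s: 35.17
ee_pos: [0.452, -0.202, 0.1581]
eef_rot: [[0.999, 0.049, -0.0], [0.049, -0.999, 0.0], [-0.0, -0.0, -1.0]]
wrist_force: [0.0, 0.6, 0.1]
gripper_width: 0.025
```

Run:
```python
from meas import *
st();snap('scene','scene10');im,d,P=snap('top','top10')
cv2.imwrite("pics/c10.png",cv2.resize(im[170:290,260:370,::-1],None,fx=5,fy=5,interpolation=cv2.INTER_CUBIC))
for a,b in((328,356),(305,329),(278,304)):
    k=P[206:245,a:b].reshape(-1,3);k=k[(k[:,2]>.05)&(k[:,2]<.08)&(k[:,0]<.602)];print(len(k),np.median(k,0),cv2.minAreaRect((k[:,:2]*1000).astype(np.float32)))
```

```text
{'time_s': 35.175, 'joint_pos': [-26.9636, -0.632, 118.4392, 0.0113, 62.1998, 60.2062], 'ee_pos': [0.452, -0.202, 0.1581], 'eef_rot': [[0.9988, 0.0493, -0.0], [0.0493, -0.9988, 0.0002], [-0.0, -0.0002, -1.0]], 'wrist_force': [0.0204, 0.5826, 0.0711], 'gripper_width': 0.0252}
177 [ 0.57319931 -0.06587862  0.0601103 ] ((573.4200439453125, -65.69544219970703), (39.10520553588867, 39.903411865234375), 87.93995666503906)
297 [0.56950482 0.0098265  0.05999668] ((570.0040283203125, 9.725537300109863), (39.16910171508789, 57.43019104003906), 89.43799591064453)
206 [0.56587923 0.08533588 0.06006809] ((566.6779174804688, 85.09330749511719), (39.75684356689453, 40.57074737548828), 89.38644409179688)
```

View pics/c10.png

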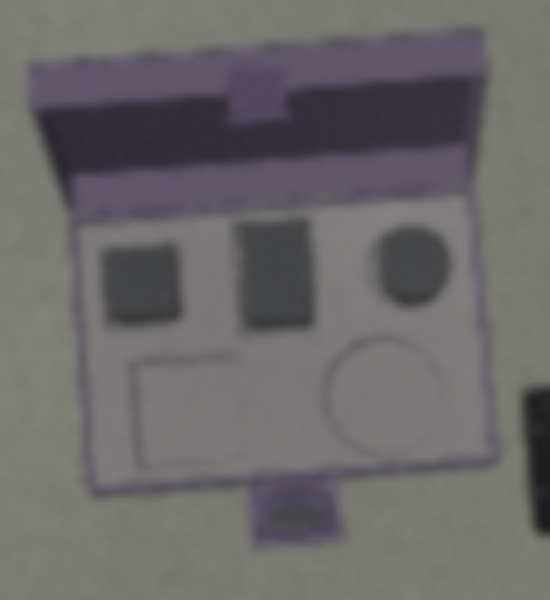

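View pics/scene10.png

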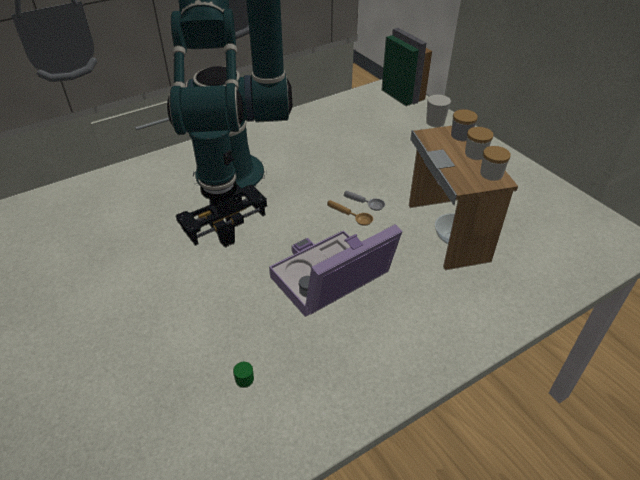

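All three pots are seated (caps at 0.060 m, footprints on the pocket centres). Now I go up and around behind the lid.

Run:
```python
from h import *
st();plan(down(-86.9),[.700,.018,.30])
```

```text
{'time_s': 35.275, 'joint_pos': [-26.6484, -0.6274, 118.5131, 0.1023, 62.2289, 60.2685], 'ee_pos': [0.4525, -0.1986, 0.1574], 'eef_rot': [[0.9986, 0.053, -0.0011], [0.053, -0.9986, 0.0023], [-0.001, -0.0024, -1.0]], 'wrist_force': [0.1737, 0.086, -0.168], 'gripper_width': 0.0069}
rot [-0.002, -0.001, 0.001] | 0.003 shift [24.75, 21.66, 14.26] rows>= 5.8
```

>>> {"fn": "drive_tool", "kwargs": {
  "steps": "0 0 0.004 0 1 5 0; 0 0 0.004 2 5 8.5 0; 0 0 0.004 5.5 9.5 11 0; 0 0 0.004 9.5 14 13 0; 0 0 0.004 14 18 14.2 0"
}}

```text
time_s: 35.9
ee_pos: [0.5937, -0.0141, 0.301]
eef_rot: [[0.998, 0.063, 0.001], [0.063, -0.998, 0.002], [0.001, -0.002, -1.0]]
wrist_force: [1.4, -0.7, 0.3]
gripper_width: 0.006
```

>>> {"fn": "drive_tool", "kwargs": {
  "steps": "0 0 0 5 2 0 0; 0 0 0 10 4 0 0; 0 0 0 11 4 0 0; 0 0 0 11 4 0 0; 0 0 0 11 4 -2 0"
}}

```text
time_s: 36.52
ee_pos: [0.7027, 0.022, 0.281]
eef_rot: [[0.998, 0.06, 0.002], [0.06, -0.998, 0.002], [0.002, -0.002, -1.0]]
wrist_force: [-0.1, -0.3, -0.3]
gripper_width: 0.005
```

Run:
```python
from h import *
st();plan(down(-86.9),[.695,.018,.16])
im,d,P=snap('scene','scene11')
```

```text
{'time_s': 36.525, 'joint_pos': [-0.2869, 16.8693, 85.2731, 0.1053, 77.7262, 86.2722], 'ee_pos': [0.7027, 0.022, 0.281], 'eef_rot': [[0.9982, 0.0596, 0.0023], [0.0596, -0.9982, 0.0018], [0.0024, -0.0016, -1.0]], 'wrist_force': [-0.096, -0.307, -0.345], 'gripper_width': 0.0046}
rot [-0.002, 0.002, -0.006] | 0.006 shift [-0.77, -0.4, -12.1] rows>= 2.0
```

View pics/scene11.png

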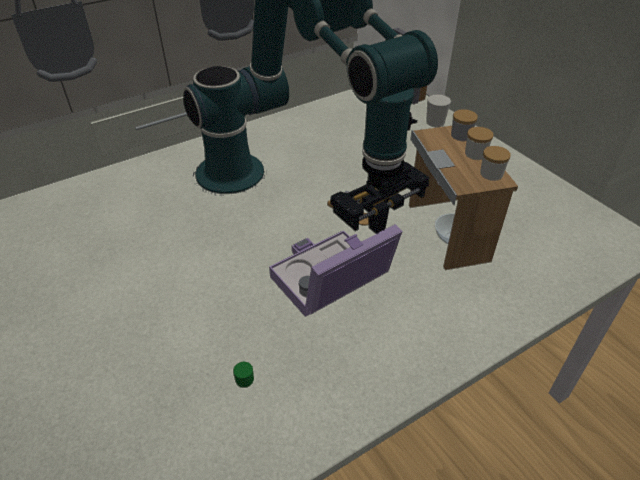

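>>> {"fn": "drive_tool", "kwargs": {
  "steps": "0 0 0 0 0 -4 0; 0 0 0 0 0 -8 0; 0 0 0 0 0 -12 0; 0 0 0 -1 0 -12 0; 0 0 0 -2 0 -12 0"
}}

```text
time_s: 37.2
ee_pos: [0.6818, 0.0215, 0.1602]
eef_rot: [[0.998, 0.059, -0.001], [0.059, -0.998, 0.002], [-0.001, -0.002, -1.0]]
wrist_force: [-0.3, 0.2, 0.7]
gripper_width: 0.005
```

Run:
```python
from h import *
st()
c=np.array([.535,.009]);a=np.radians(3.1)
for t in (90,75,60,45,30,15,5):
    th=np.radians(t); s=130
    bx=79-s*np.cos(th)+26*np.sin(th)+9*np.sin(th); z=40+s*np.sin(th)+26*np.cos(th)-5*np.sin(th)+2*np.cos(th)
    print(t,round(.535+bx/1e3*.9985,4),round(.009+bx/1e3*.054,4),round(z/1e3,4))
```

```text
{'time_s': 37.2, 'joint_pos': [-0.3449, 19.0343, 95.3822, 0.1221, 65.6413, 86.2364], 'ee_pos': [0.6818, 0.0215, 0.1602], 'eef_rot': [[0.9983, 0.0588, -0.001], [0.0588, -0.9983, 0.0019], [-0.0009, -0.002, -1.0]], 'wrist_force': [-0.2918, 0.2231, 0.7219], 'gripper_width': 0.005}
90 0.6488 0.0152 0.165
75 0.614 0.0133 0.168
60 0.5792 0.0114 0.1623
45 0.5468 0.0096 0.1482
30 0.5189 0.0081 0.1267
15 0.4975 0.007 0.0994
5 0.4876 0.0064 0.0788
```

Now I sweep along the lid's arc.

>>> {"fn": "drive_tool", "kwargs": {
  "steps": "0 0 0 -1.5 -0.2 0.2 0; 0 0 0 -3.3 -0.4 0.5 0; 0 0 0 -5 -0.5 0.7 0; 0 0 0 -6.8 -0.7 0.8 0; 0 0 0 -8.5 -0.8 0.6 0"
}}

```text
time_s: 37.83
ee_pos: [0.5977, 0.014, 0.1672]
eef_rot: [[0.998, 0.059, 0.002], [0.059, -0.998, 0.002], [0.003, -0.002, -1.0]]
wrist_force: [1.9, 1.7, 0.9]
gripper_width: 0.008
```

>>> {"fn": "drive_tool", "kwargs": {
  "steps": "0 0 0 -1.7 -0.1 -0.3 0; 0 0 0 -3.4 -0.2 -0.8 0; 0 0 0 -5 -0.3 -1.7 0; 0 0 0 -6.5 -0.4 -2.8 0; 0 0 0 -7.8 -0.4 -4 0"
}}

```text
time_s: 38.45
ee_pos: [0.5196, 0.0096, 0.1261]
eef_rot: [[0.998, 0.059, 0.002], [0.059, -0.998, 0.001], [0.002, -0.001, -1.0]]
wrist_force: [2.1, -1.3, 0.4]
gripper_width: 0.002
```

Run:
```python
from h import *
im,d,P=snap('scene','scene12')
```

```text
(no output)
```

View pics/scene12.png

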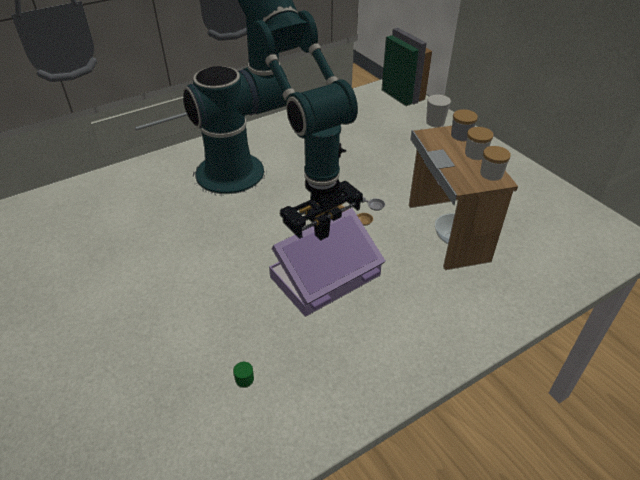

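>>> {"fn": "drive_tool", "kwargs": {
  "steps": "0 0 0 -1.2 -0.1 -1.2 0; 0 0 0 -2.3 -0.2 -2.5 0; 0 0 0 -3.2 -0.2 -3.5 0; 0 0 0 -3.9 -0.3 -4.3 0; 0 0 0 -4.4 -0.3 -4.8 0"
}}

```text
time_s: 39.12
ee_pos: [0.4749, 0.0068, 0.0763]
eef_rot: [[0.998, 0.059, -0.002], [0.059, -0.998, 0.002], [-0.002, -0.002, -1.0]]
wrist_force: [1.2, -0.3, 0.8]
gripper_width: 0.008
```

>>> {"fn": "drive_tool", "kwargs": {
  "steps": "0 0 0 -0.2 0 -0.4 0; 0 0 0 -0.3 0 -0.8 0; 0 0 0 -0.3 0 -1.1 0; 0 0 0 -0.3 0 -1.3 0; 0 0 0 -0.3 0 -1.3 0"
}}

```text
time_s: 39.75
ee_pos: [0.472, 0.0069, 0.065]
eef_rot: [[0.998, 0.059, -0.004], [0.059, -0.998, 0.002], [-0.004, -0.002, -1.0]]
wrist_force: [-6.2, -0.3, 14.0]
gripper_width: 0.005
```

>>> {"fn": "drive_tool", "kwargs": {
  "steps": "0 0 0 0 0 1 0; 0 0 0 0 0 5 0; 0 0 0 -1 0 10 0; 0 0 0 -3 0.5 16 0; 0 0 0 -4 1 22 0"
}}

```text
time_s: 40.38
ee_pos: [0.4312, 0.017, 0.2854]
eef_rot: [[0.998, 0.059, -0.003], [0.059, -0.998, 0.002], [-0.003, -0.002, -1.0]]
wrist_force: [0.6, 0.6, -0.1]
gripper_width: 0.006
```

Run:
```python
from h import *
im,d,P=snap('scene','scene13')
a=np.radians(3.1); c=np.array([.535,.009]); r=P[...,:2]-c
bx=r[...,0]*np.cos(a)+r[...,1]*np.sin(a); by=-r[...,0]*np.sin(a)+r[...,1]*np.cos(a)
for x0,x1 in((-.075,-.06),(-.05,-.02),(-.02,.02),(.02,.06),(.06,.075)):
    for y0,y1 in((-.1,-.03),(-.03,.03),(.03,.1)):
        m=(d>0)&(bx>x0)&(bx<x1)&(by>y0)&(by<y1)&(P[...,2]<.12);print(x0,y0,np.median(P[...,2][m]).round(4),end=' ; ')
st()
d0=np.load('pics/scene0.npy');P0=cloud('scene',d0);m=(d0>0)&(np.abs(P0[...,0]-.535)<.07)&(np.abs(P0[...,1])<.1);print('before',np.median(P0[...,2][m]))
```

```text
-0.075 -0.1 0.068 ; -0.075 -0.03 0.0677 ; -0.075 0.03 0.068 ; -0.05 -0.1 0.0688 ; -0.05 -0.03 0.0686 ; -0.05 0.03 0.0691 ; -0.02 -0.1 0.0684 ; -0.02 -0.03 0.0687 ; -0.02 0.03 0.0686 ; 0.02 -0.1 0.0687 ; 0.02 -0.03 0.0685 ; 0.02 0.03 0.0685 ; 0.06 -0.1 0.067 ; 0.06 -0.03 0.067 ; 0.06 0.03 0.0673 ; {'time_s': 40.425, 'joint_pos': [-1.0966, -14.0292, 115.4252, 0.1441, 77.9712, 85.462], 'ee_pos': [0.4348, 0.0174, 0.295], 'eef_rot': [[0.9982, 0.0595, 0.0111], [0.0595, -0.9982, 0.0022], [0.0112, -0.0016, -0.9999]], 'wrist_force': [2.0347, 0.5921, 4.2484], 'gripper_width': 0.0041}
before 0.06839913430089169
```

View pics/scene13.png

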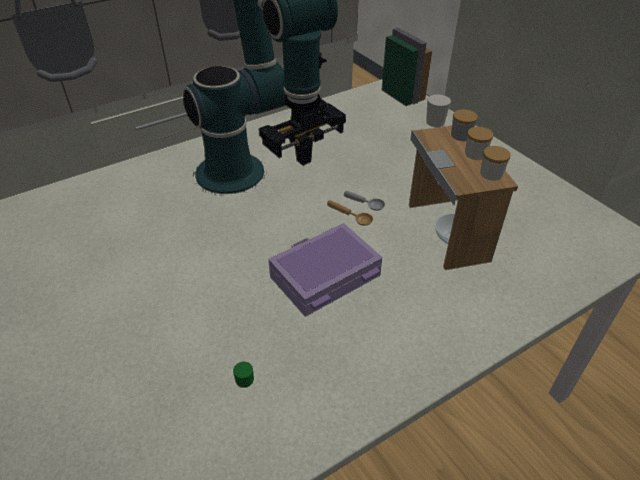

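The lid is shut and its height matches the start picture (0.068 m over the whole top). Next is the rocker's right half, using the same reorientation as before.

Run:
```python
from h import *
plan(down(-19.4),[.46,-.06,.364])
```

```text
rot [-0.008, 0.008, 1.173] | 1.173 shift [2.52, -7.74, 6.9] rows>= 6.3
```

>>> {"fn": "drive_tool", "kwargs": {
  "steps": "0 0 0.18 0.5 -1.5 1.5 0; 0 0 0.36 1 -3 3 0; 0 0 0.54 1.5 -4.5 4.5 0; 0 0 0.72 2 -6 6 0; 0 0 0.9 2.5 -7.7 6.9 0"
}}

```text
time_s: 41.05
ee_pos: [0.458, -0.0606, 0.3536]
eef_rot: [[0.569, 0.822, -0.002], [0.822, -0.569, -0.0], [-0.001, -0.001, -1.0]]
wrist_force: [0.1, 0.7, -0.4]
gripper_width: 0.005
```

>>> {"fn": "drive_tool", "kwargs": {
  "steps": "0 0 0.13 0 0 0 0; 0 0 0.27 0 0 0 0; 0 0 0.27 0 0 0 0; 0 0 0.27 0 0 0 0; 0 0 0.27 0 0 0 0"
}}

```text
time_s: 41.68
ee_pos: [0.4576, -0.0601, 0.3529]
eef_rot: [[0.336, 0.942, -0.003], [0.942, -0.336, -0.001], [-0.001, -0.002, -1.0]]
wrist_force: [-0.1, -0.3, 0.0]
gripper_width: 0.007
```

>>> {"fn": "drive_tool", "kwargs": {
  "steps": "0.094 -0.033 0 0.6 1.5 0.3 0; 0.188 -0.066 0 1.2 3 0.6 0; 0.283 -0.1 0 1.8 4.5 0.9 0; 0.377 -0.133 0 2.4 6 1.2 0; 0.471 -0.166 0 3 7 1.5 0"
}}

```text
time_s: 42.3
ee_pos: [0.4879, 0.0103, 0.3686]
eef_rot: [[0.294, 0.943, 0.158], [0.826, -0.334, 0.453], [0.48, -0.003, -0.877]]
wrist_force: [-0.7, 0.4, -1.2]
gripper_width: 0.004
```

```bash
cat >> h.py <<'E'
def horiz(az):
    a=np.radians(az); z=np.array([np.cos(a),np.sin(a),0]); y=np.array([np.sin(a),-np.cos(a),0]); return np.column_stack([np.cross(y,z),y,z])
E
python3 - <<'E'
from h import *
st();plan(horiz(70.6),[.5566,.2328,.165])
E
```

```text
{'time_s': 42.3, 'joint_pos': [-21.4726, -11.6081, 110.2341, 28.8813, 83.5035, -5.8052], 'ee_pos': [0.4879, 0.0103, 0.3686], 'eef_rot': [[0.2941, 0.9426, 0.1583], [0.8264, -0.334, 0.4534], [0.4802, -0.0025, -0.8771]], 'wrist_force': [-0.7388, 0.4141, -1.2437], 'gripper_width': 0.004}
rot [1.008, -0.358, 0.0] | 1.07 shift [6.87, 22.25, -20.36] rows>= 5.8
```

>>> {"fn": "drive_tool", "kwargs": {
  "steps": "0.1 -0.036 0 0.7 2.5 -1 0; 0.2 -0.071 0 1.4 5 -2 0; 0.3 -0.107 0 2.1 7.5 -3.5 0; 0.4 -0.142 0 2.8 10 -5 0; 0.5 -0.178 0 3.5 12.5 -7 0"
}}

```text
time_s: 42.92
ee_pos: [0.5233, 0.1352, 0.2983]
eef_rot: [[0.171, 0.943, 0.286], [0.484, -0.334, 0.809], [0.858, -0.0, -0.514]]
wrist_force: [0.2, 0.5, -0.3]
gripper_width: 0.003
```

>>> {"fn": "drive_tool", "kwargs": {
  "steps": "0.1 -0.036 0 0.6 2 -2 0; 0.2 -0.071 0 1.2 4 -4 0; 0.3 -0.107 0 1.9 6 -7 0; 0.4 -0.142 0 2.6 8 -10 0; 0.508 -0.18 0 3.4 9.8 -13 0"
}}

```text
time_s: 43.55
ee_pos: [0.5576, 0.233, 0.1677]
eef_rot: [[-0.001, 0.943, 0.333], [0.0, -0.333, 0.943], [1.0, 0.001, -0.0]]
wrist_force: [1.1, 0.2, 0.3]
gripper_width: 0.006
```

Run:
```python
from h import *
snap('scene','scene14');st();plan(horiz(70.6),[.5566,.2328,.168])
```

```text
{'time_s': 43.6, 'joint_pos': [-14.211, 31.0124, 129.7706, 94.8754, 88.0521, -69.5518], 'ee_pos': [0.5545, 0.2348, 0.1541], 'eef_rot': [[0.0228, 0.9426, 0.3331], [-0.0037, -0.3331, 0.9429], [0.9997, -0.0227, -0.0041]], 'wrist_force': [-3.1707, 0.7538, -14.5407], 'gripper_width': 0.0048}
rot [-0.004, -0.023, 0.001] | 0.023 shift [0.21, -0.2, 1.39] rows>= 0.2
```

View pics/scene14.png

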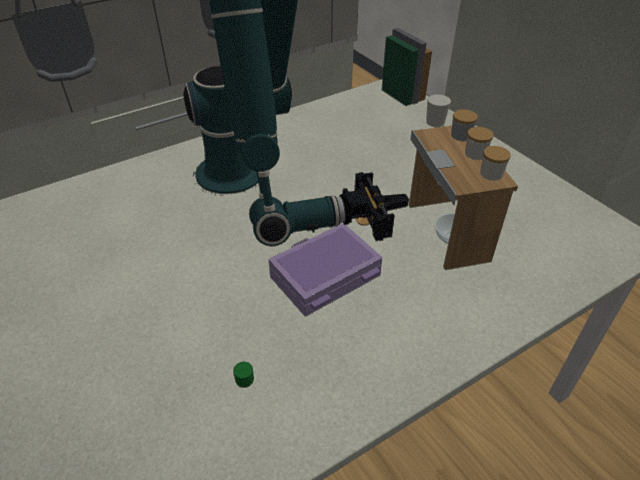

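>>> {"fn": "drive_tool", "kwargs": {
  "steps": "0 0 0 0 0 0 0; 0 0 0 0 0 0 0; 0 0 0 0 0 0 0; 0 0 0 0 0 0 0; 0 0 0 0 0 0 0"
}}

```text
time_s: 44.22
ee_pos: [0.557, 0.2325, 0.1701]
eef_rot: [[-0.002, 0.943, 0.332], [0.004, -0.332, 0.943], [1.0, 0.004, -0.003]]
wrist_force: [-0.4, -1.0, 0.3]
gripper_width: 0.005
```

>>> {"fn": "drive_tool", "kwargs": {
  "steps": "0 0 0 0.7 2.2 0 0; 0 0 0 1.4 4.3 0 0; 0 0 0 2.1 6.5 0 0; 0 0 0 3 8.8 0 0; 0 0 0 3 8.8 0 0"
}}

```text
time_s: 44.85
ee_pos: [0.5864, 0.3221, 0.1688]
eef_rot: [[0.0, 0.944, 0.33], [0.003, -0.33, 0.944], [1.0, 0.001, -0.003]]
wrist_force: [0.3, -0.4, 0.1]
gripper_width: 0.004
```

>>> {"fn": "drive_tool", "kwargs": {
  "steps": "0 0 0 0 0 0.3 0; 0 0 0 0 0 0.6 0; 0 0 0 0 0 0.9 0; 0 0 0 0 0 1.2 0; 0 0 0 0 0 1.3 0"
}}

```text
time_s: 45.48
ee_pos: [0.5867, 0.3206, 0.1814]
eef_rot: [[0.001, 0.943, 0.332], [0.003, -0.332, 0.943], [1.0, -0.0, -0.003]]
wrist_force: [0.8, 0.6, 0.2]
gripper_width: 0.002
```

>>> {"fn": "drive_tool", "kwargs": {
  "steps": "0 0 0 0 0 0.2 0; 0 0 0 0 0 0.4 0; 0 0 0 0 0 0.6 0; 0 0 0 0 0 0.7 0; 0 0 0 0 0 0.7 0"
}}

```text
time_s: 46.1
ee_pos: [0.5869, 0.3207, 0.1879]
eef_rot: [[0.002, 0.943, 0.332], [0.003, -0.332, 0.943], [1.0, -0.001, -0.004]]
wrist_force: [2.0, -0.4, -3.1]
gripper_width: 0.005
```

>>> {"fn": "drive_tool", "kwargs": {
  "steps": "0 0 0 0 0 0.1 0; 0 0 0 0 0 0.2 0; 0 0 0 0 0 0.3 0; 0 0 0 0 0 0.3 0; 0 0 0 0 0 0.3 0"
}}

```text
time_s: 46.72
ee_pos: [0.5867, 0.3208, 0.1912]
eef_rot: [[0.001, 0.943, 0.332], [0.003, -0.332, 0.943], [1.0, -0.0, -0.003]]
wrist_force: [2.7, -1.3, -2.9]
gripper_width: 0.01
```

>>> {"fn": "drive_tool", "kwargs": {
  "steps": "0 0 0 0 0 0.1 0; 0 0 0 0 0 0.2 0; 0 0 0 0 0 0.25 0; 0 0 0 0 0 0.25 0; 0 0 0 0 0 0.25 0"
}}

```text
time_s: 47.35
ee_pos: [0.5867, 0.3207, 0.1919]
eef_rot: [[0.004, 0.943, 0.333], [0.006, -0.333, 0.943], [1.0, -0.002, -0.007]]
wrist_force: [5.3, -0.4, -10.0]
gripper_width: 0.008
```

>>> {"fn": "drive_tool", "kwargs": {
  "steps": "0 0 0 0 0 0.1 0; 0 0 0 0 0 0.15 0; 0 0 0 0 0 0.15 0; 0 0 0 0 0 0.15 0; 0 0 0 0 0 0.15 0"
}}

```text
time_s: 47.98
ee_pos: [0.5866, 0.3206, 0.192]
eef_rot: [[0.006, 0.943, 0.334], [0.008, -0.334, 0.943], [1.0, -0.003, -0.009]]
wrist_force: [7.0, -0.6, -14.3]
gripper_width: 0.009
```

>>> {"fn": "drive_tool", "kwargs": {
  "steps": "0 0 0 0 0 -0.8 0; 0 0 0 0 0 -2.2 0; 0 0 0 -1 -3 -2.2 0; 0 0 0 -2.5 -7 -2.2 0; 0 0 0 -4 -11.5 -2 0"
}}

```text
time_s: 48.6
ee_pos: [0.5453, 0.2057, 0.1754]
eef_rot: [[0.001, 0.944, 0.329], [0.001, -0.329, 0.944], [1.0, -0.001, -0.001]]
wrist_force: [1.3, 0.6, 0.7]
gripper_width: 0.005
```

>>> {"fn": "drive_tool", "kwargs": {
  "steps": "-0.1 0.036 0 -0.5 -1.5 3 0; -0.2 0.071 0 -1 -3 6 0; -0.3 0.107 0 -1.5 -4.5 9 0; -0.3 0.107 0 -2 -5 11 0; -0.3 0.107 0 -2 -5 11 0"
}}

```text
time_s: 49.22
ee_pos: [0.5267, 0.1558, 0.2871]
eef_rot: [[0.102, 0.944, 0.315], [0.298, -0.331, 0.895], [0.949, 0.003, -0.315]]
wrist_force: [-0.4, -0.1, -0.2]
gripper_width: 0.004
```

Run:
```python
from h import *
im,d,P=snap('scene','scene15');st();im2,_,_=snap('top','top15')
i0=cv2.imread('pics/scene0.png')[:,:,::-1];i3=cv2.imread('pics/scene13.png')[:,:,::-1]
f=lambda a:cv2.resize(a[125:225,400:465,::-1],None,fx=4,fy=5,interpolation=cv2.INTER_CUBIC)
cv2.imwrite('pics/c15.png',np.hstack([f(i0),f(i3),f(im)]))
```

```text
{'time_s': 49.275, 'joint_pos': [-22.713, 1.829, 128.94, 73.7509, 80.5829, -39.9317], 'ee_pos': [0.5262, 0.1561, 0.2852], 'eef_rot': [[0.1051, 0.9437, 0.3137], [0.2979, -0.3309, 0.8954], [0.9488, -0.0007, -0.3159]], 'wrist_force': [0.4586, 0.4952, -0.2905], 'gripper_width': 0.0034}
```

View pics/c15.png

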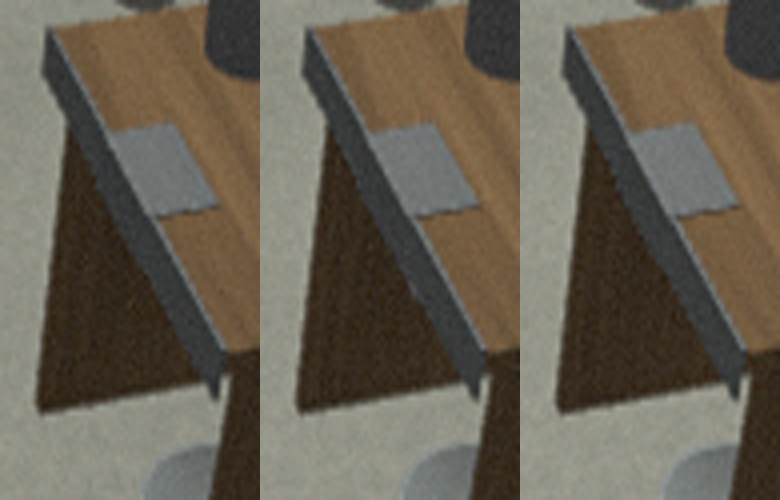

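View pics/scene15.png

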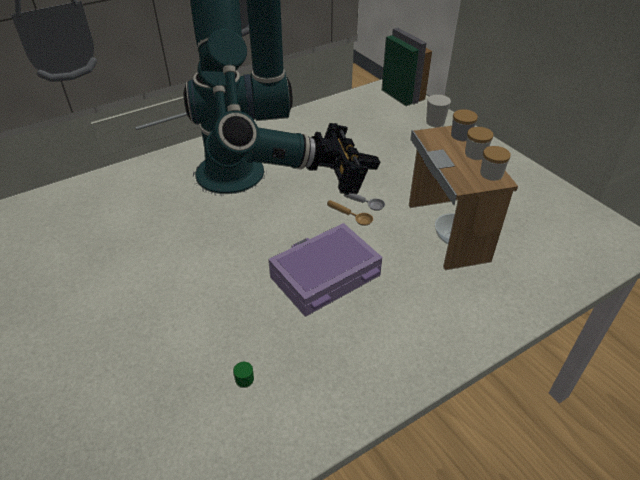

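The right-end bump below the lip at (415,290), seen while the lamp was on, is gone again. The lid is shut and the spoons and bowl are undisturbed. I let the arm settle and hand in.

>>> {"fn": "drive_tool", "kwargs": {
  "steps": "0 0 0 0 0 0 0; 0 0 0 0 0 0 0; 0 0 0 0 0 0 0; 0 0 0 0 0 0 0; 0 0 0 0 0 0 0"
}}

```text
time_s: 49.95
ee_pos: [0.5266, 0.1559, 0.285]
eef_rot: [[0.107, 0.943, 0.315], [0.298, -0.332, 0.895], [0.949, -0.002, -0.316]]
wrist_force: [-0.1, -0.4, 0.2]
gripper_width: 0.006
```

Run:
```python
from h import *
st();print(job_done())
```

```text
{'time_s': 49.95, 'joint_pos': [-22.72, 1.8694, 128.9206, 73.7698, 80.5327, -39.8594], 'ee_pos': [0.5266, 0.1559, 0.285], 'eef_rot': [[0.1068, 0.9432, 0.3145], [0.2976, -0.3322, 0.895], [0.9487, -0.002, -0.3162]], 'wrist_force': [-0.0892, -0.3568, 0.2243], 'gripper_width': 0.0056}
the job is handed in; nothing more can be done
None
```

I ran the whole sequence and handed the job in at about 50 s: lamp on, lid open, pots placed, lid shut, lamp off. Three pots were present (small round, small square and oblong). The small round one was knocked about 3 cm early on, so I measured it again before picking it up.

**Pots:** before I shut the lid, all three caps read 0.060 m high, the height of a fully seated pot. Each pot was within about 2 mm of its pocket centre.

**Lid:** the closed lid read 0.068 m over most of its top, matching the reading from before it was opened.

**Lamp:** both rocker presses ran into a hard stop at about 14–16 N, at nearly the same height. I could not read the rocker angle directly. The pictures agree, showing the right end low under the lip after "on" and raised again after "off", but the difference is only a few pixels.

**Left alone:** the bowl, both spoons and the green look-alike show no movement in the last scene picture. The arm stood clear of everything at hand-in.

No check failed or disagreed.

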